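# Set out the bottles and timer round the tip box

## Robot

A 6-joint arm with a two-finger parallel gripper is mounted at the origin on a cart in front of the work surface, level with it; the furniture and walls round the work are solid. World frame = base frame: x ahead of the robot, y to its left, z up, the work surface at z = 0. Lengths are in m, angles in rad, forces in N, time in s.
With the tool pointing down it reaches from about 0.25 to 0.8 m from the base axis. Payload 3.9 kg.
Tool frame: the origin (TCP) lies at the very end of the fingers, on their centre line; the grasp point (between the pads) lies 19 mm behind it; z points along the fingers, y is the line along which they close (so a half turn about z gives the same grasp; the last joint's range is limited). The gripper opens to 85 mm and grips with 20 to 120 N. Pads are 22 mm wide; open, the fingers measure 114 mm over their backs; the gripper's body (76 mm by 85 mm) begins 54 mm behind the grasp point. The pads swing forward as they close: fully open they stand 13 mm farther back than shut.
Start: joints at [-1.214, 0.26, -0.138, 1.173, 0, 1.571], TCP at [0.183, -0.492, 0.231] pointing down, gripper open.
Joint ranges: [-2.78, 2.78], [-0.83, 1.72], [-1.28, 1.37], [-1.9, 2.12], [-1.57, 1.48], [-3.14, 3.14]. Speed limits (rad/s): [2.57, 2.57, 3.14, 3.14, 3.14, 3.14].

## Interface

Orientations are given as a unit quaternion [x, y, z, w].
In Python, from cell import manip gives the robot as it stands.
- The arm moves only by the tool jog_arm, never from a script. Its arguments are lists of equal length, an entry for each row: "offset": the shift along the tool's x, y, z each as a share of 250 mm, from -1 to 1, a list of three; "twist": the turn, a rotation vector about the tool's x, y, z each as a share of 2 pi rad, from -1 to 1, a list of three. In form: {"offset": [[dx, dy, dz], ...], "twist": [[ax, ay, az], ...]}. A call has 1 to 5 rows; each row is the pose to reach, as a shift and turn from the pose commanded when the call began, along the tool's axes at that moment, turning the shorter way round; what a row does not reach only later rows make up. A row lasts 1/12 s, in which the tool goes at most 41.7 mm and 7.16 degrees, less where a joint would pass 70% of its speed; a pose out of reach is approached as far as the arm can. A call with a number of a shift or a turn outside -1 to 1 is refused whole. A call with a gripper value outside its range is refused whole. "gripper" is the opening, from 0 (shut) to 1 (fully open), set as the call begins (left out, the last holds). The fingers move at their own pace and stop on an object; "newtons" is the grip in N (left out, the last holds). Time passes only in rows, so rows that repeat a pose let the fingers close. It gives the time, the measured TCP pose, the force, the opening and the grip force at its end, in the units of the state.
- manip.state(): the state, without advancing time (a new reading comes with each control period).
- manip.camera(name): name is "side" or "top" or "wrist"; returns a dict with "image" (400x640x3 uint8, red, green, blue), "mtx" (3x3 intrinsics, pixels), "dist_coeffs" ([k1, k2, p1, p2, k3] as OpenCV has them; the pictures are not rectified), "rvec" (rotation vector, rad) and "tvec" (3), from world to camera coordinates, as OpenCV has them; the wrist camera has in their place "mount" (4x4, takes a point from camera to tool coordinates, whose origin is the TCP and whose axes are the flange's). Camera axes: x right, y down, z forward; pixel columns grow to the right and rows downward; lengths in m; the calibration is good to about 2 mm. A picture is of the moment at which its call begins: read the wrist's pose just before it. There is no depth.
- manip.sign_off(): hands the job in; it is judged then, once.
The state is a dict: "time_s": time; "q": joint angles; "joint_velocities": joint speeds; "tau": joint torques, N m; "tcp_pos": TCP position; "tcp_rot": TCP orientation; "force": force on the tool from outside, world axes, zero at the start; "wrist_torque": the same for the moment, N m; "opening": finger opening in m; "grip_force": force on a finger pad.
Only numpy, scipy, OpenCV 4.12 (cv2) and the standard library are available. Lean on these libraries where they do the work, as an engineer would, in place of code of your own. Each camera call takes 0.05 s, during which the arm holds its last target. There are 200 camera calls.

## Task

Set out the bench for a pipetting run round the pipette-tip box, which stays where it is: off the box's right-hand end (as the robot sees it), in line with the box's long centre line, stand the amber dropper bottle and then, farther right, the large screw-cap bottle, with about 3 cm clear between neighbours. Stand the small screw-cap bottle directly behind the amber one (square to that line, on the side away from the robot), again with about 3 cm clear, and lay the timer face up on the middle of the tip box's lid. Keep the bottles upright all the time and leave the petri dish, the marker and the capped tube where they lie.

Things in the scene. Friction and masses are not known exactly. Their poses are not given: they have to be found in the camera images.
- tip_box: pipette-tip box, blue base, clear closed lid (does not open), 70 (x) x 118 (y) x 87 mm high, fixed to the bench. Origin: centre of its underside; the lid's flat top is at z = 87 mm. y: its long centre line, towards the robot's left (right-hand end at y = -59 mm); x: away from the robot (behind); z up. Turned up to 0.2 rad either way.
- timer: light grey bench timer, a flat rounded box 62 (x) x 66 (y) x 20 mm with a display and two or three keys on its upper face, 60 g; grasp it across the sides. Origin: centre of its underside, z up through the face; its solid body is 18 mm high under the keys. It lies face up on the bench.
- large_bottle: largest bottle, pale lavender with an orange screw cap, round, 56 mm in diameter, 115 mm high, the body straight to about 75 mm, then a shoulder and a 30 mm cap above 96 mm; about 220 g; it stands on the bench. Origin: centre of its underside, z up.
- amber_bottle: dark brown dropper bottle with a black cap, round, 42 mm in diameter, 89 mm high, the body straight to about 55 mm, cap 26 mm wide above 66 mm; about 75 g; it stands on the bench. Origin: centre of its underside, z up.
- small_bottle: smallest bottle, white with a blue screw cap, round, 36 mm in diameter, 75 mm high, the body straight to about 50 mm, cap 18 mm wide above 63 mm; about 70 g; it stands on the bench. Origin: centre of its underside, z up.
- petri_dish: bystander: clear lidded petri dish, 62 mm in diameter, 14 mm high, flat on the bench behind and right of the work; leave it. Origin: centre of its underside.
- marker_pen: bystander: marker with a black cap, 138 mm long (its y axis) and 14 mm thick, lying on the bench at the left; leave it. Origin: under its middle.
- capped_tube: bystander: 113 mm conical tube with a screw cap, 23 mm thick, lying on the bench at the right, its length along its y axis; leave it. Origin: under its middle.
Things that resemble listed ones, but are neither listed nor needed, are in the scene too. Leave any red look-alike of the large_bottle alone.

How it is judged:
By the outcome, as a careful person would: the job done as asked, in the order asked, and still so for the second after the job is handed in, with the robot touching nothing.
It also fails if it takes over 125 s, if anything falls off the work surface, if the arm or the gripper's body presses on something with over 40 N, if the wrist force passes 120 N, or if a joint passes its speed limit or range.

## Working session

There is one attempt and no reset: what is moved stays moved. The work goes in short steps, Python scripts to look and compute and a tool call to move; the robot and the scene stay as the last step left them, time stands still between calls to the robot, and variables do not carry over. Pictures are saved under pics/ and viewed, at most 14 in all, crops included, and the job is handed in when it is done.

Besides the shell and the picture viewer there is one more tool, called after "Request:" in YAML: its name, and indented under it one key for each argument. jog_arm: Moves the arm, as the interface text tells. Shift numbers are shares of 250 mm and turn numbers shares of 2 pi rad, none past 1 either way. Its arguments: {"type":"object","properties":{"offset":{"type":"array"},"twist":{"type":"array"},"gripper":{"type":"number"},"newtons":{"type":"number"}},"required":["offset","twist"]}

```bash
ls; mkdir -p pics; python3 - <<'E'
from cell import manip
import cv2,json
for n in("top","side"):
    c=manip.camera(n); cv2.imwrite(f"pics/{n}0.png",c["image"][:,:,::-1])
    print(n,c["mtx"],c["dist_coeffs"],c["rvec"],c["tvec"])
print(manip.state())
E
```

```text
pics
top [[467.23614134   0.         317.54125612]
 [  0.         467.23614134 202.81412389]
 [  0.           0.           1.        ]] [-0.10024007  0.          0.          0.          0.        ] [ 2.19465337 -2.17329849  0.07858623] [-0.06631865  0.57087482  1.40476105]
side [[427.73078314   0.         317.13750342]
 [  0.         427.73078314 197.19001551]
 [  0.           0.           1.        ]] [-0.05910227  0.          0.          0.          0.        ] [ 2.31624279 -0.04027911  0.0027393 ] [-0.56035556 -0.00227732  1.4128151 ]
{'time_s': 0.1, 'q': array([-1.21397243e+00,  2.60617519e-01, -1.39218859e-01,  1.17271505e+00,
       -3.87706102e-05,  1.57078055e+00]), 'joint_velocities': array([ 0.00065226, -0.00161192,  0.00204804,  0.00087354, -0.00025485,
        0.00011762]), 'tau': array([ 9.04953663e-05, -4.06508446e+01,  2.54527742e+01,  1.01273079e-02,
        1.15899620e-04, -1.80833098e-05]), 'tcp_pos': array([ 0.18315872, -0.49136608,  0.23055659]), 'tcp_rot': array([ 9.84124979e-01,  1.77474661e-01, -1.74806737e-04, -8.60180499e-04]), 'force': array([ 0.14628915, -0.60268549,  0.20405379]), 'wrist_torque': array([ 0.04641897,  0.00031778, -0.03201075]), 'grip_force': 0.0, 'opening': 0.08516815811057292}
```

View pics/top0.png

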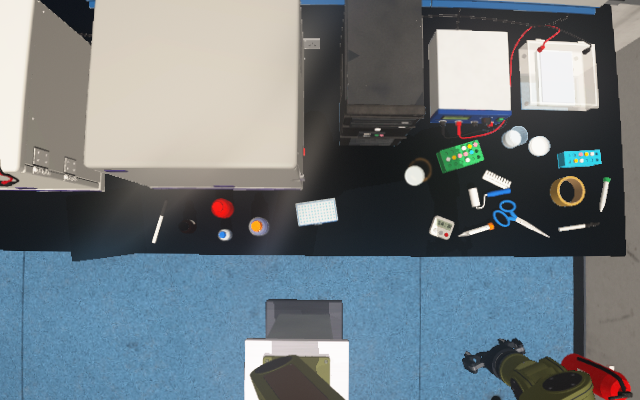

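View pics/side0.png

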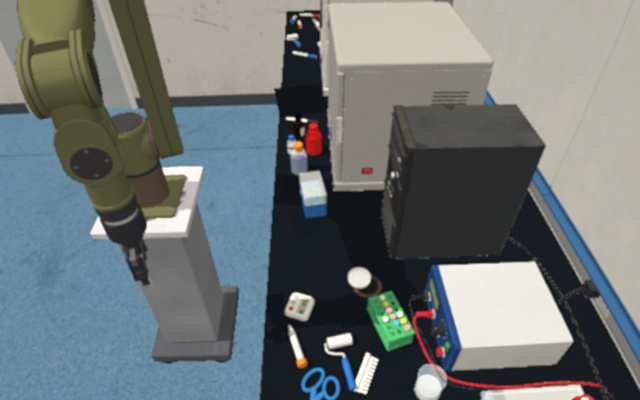

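The top view shows the tip box at (317,212), the timer at (441,227), and the orange-capped large bottle at (259,226). The blue-capped small bottle is at (225,235), a dark amber candidate at (188,227), and the red decoy at (222,208). The side view shows the same row at about (300,150).

```bash
cat > h.py <<'E'
import numpy as np, cv2
from scipy.spatial.transform import Rotation as R
from cell import manip
def ray(c,uv):
    p=cv2.undistortPoints(np.array([[uv]],float),c["mtx"],c["dist_coeffs"])[0,0]
    M=cv2.Rodrigues(np.array(c["rvec"]))[0]; t=np.array(c["tvec"]).ravel()
    return -M.T@t, M.T@np.array([p[0],p[1],1])
def onz(c,uv,z):
    o,d=ray(c,uv); return o+d*(z-o[2])/d[2]
def tri(c1,uv1,c2,uv2):
    o1,d1=ray(c1,uv1);o2,d2=ray(c2,uv2)
    s=np.linalg.lstsq(np.c_[d1,-d2],o2-o1,rcond=None)[0]
    return (o1+d1*s[0]+o2+d2*s[1])/2, np.linalg.norm(o1+d1*s[0]-o2-d2*s[1])
def proj(c,P):
    return cv2.projectPoints(np.array(P,float).reshape(-1,3),np.array(c["rvec"],float),np.array(c["tvec"],float),c["mtx"],np.array(c["dist_coeffs"],float))[0].reshape(-1,2)
def blobs(mask,amin=15):
    n,l,s,ce=cv2.connectedComponentsWithStats(mask.astype(np.uint8))
    return [(ce[i].round(1),s[i].tolist()) for i in range(1,n) if s[i][4]>=amin]
E
python3 - <<'E'
from h import *
T=manip.camera("top");S=manip.camera("side")
im=T["image"]
cv2.imwrite("pics/c1.png",cv2.resize(im[185:255,140:340,::-1],None,fx=4,fy=4,interpolation=cv2.INTER_CUBIC))
cv2.imwrite("pics/c2.png",cv2.resize(im[140:260,395:555,::-1],None,fx=5,fy=5,interpolation=cv2.INTER_CUBIC))
si=S["image"]
cv2.imwrite("pics/c3.png",cv2.resize(si[105:225,270:350,::-1],None,fx=5,fy=5,interpolation=cv2.INTER_CUBIC))
for n,uv,z in[("box",(317,212),.087),("timer",(441,227),.02),("large",(258,226),.115),("small",(225,235),.075),("amber",(188,227),.089),("red",(222,208),.1),("pen",(160,220),.01),("bench edge",(317,254),0),("disc",(415,175),.014)]:
    print(n,onz(T,uv,z).round(3))
for n,c in(("T",T),("S",S)):
    h=cv2.cvtColor(c["image"],cv2.COLOR_RGB2HSV);H,s,v=cv2.split(h)
    print(n,"orange",[b for b in blobs((H>8)&(H<25)&(s>150)&(v>150)) ])
    print(n,"blue",[b for b in blobs((H>95)&(H<125)&(s>120)&(v>110)) if b[1][4]<400])
    print(n,"white",[b for b in blobs((s<60)&(v>170)) if b[1][4]<2000])
E
```

```text
box [ 0.54  -0.059  0.087]
timer [ 0.501 -0.44   0.02 ]
large [0.497 0.108 0.115]
small [0.47  0.21  0.075]
amber [0.492 0.316 0.089]
red [0.548 0.215 0.1  ]
pen [0.514 0.428 0.01 ]
bench edge [ 0.415 -0.061  0.   ]
disc [ 0.661 -0.361  0.014]
T orange [(array([564.1, 195.9]), [557, 177, 26, 29, 106]), (array([573.2, 177.4]), [568, 176, 13, 6, 20]), (array([256.2, 225.5]), [251, 221, 11, 10, 90]), (array([490.9, 225.9]), [488, 223, 6, 7, 28])]
T blue [(array([91.4,  2.9]), [89, 0, 6, 8, 39]), (array([323.3,   1.6]), [301, 0, 44, 5, 180]), (array([426.1,   2.6]), [422, 0, 9, 7, 56]), (array([475.5, 112.5]), [438, 110, 74, 7, 371]), (array([560.7, 159.2]), [557, 151, 10, 18, 85]), (array([498.8, 192.3]), [487, 188, 24, 9, 122]), (array([505.3, 212.9]), [493, 200, 24, 27, 287]), (array([221.9, 234.4]), [219, 232, 7, 6, 35])]
T white [(array([566.1,   1.5]), [496, 0, 111, 7, 350]), (array([620.2,  11.7]), [611, 4, 23, 21, 269]), (array([626.8,  31.8]), [614, 12, 26, 39, 615]), (array([310. ,  39.2]), [303, 39, 17, 3, 20]), (array([514.7, 136.3]), [504, 126, 24, 22, 339]), (array([377.3, 
[... 2250 characters left out ...]
, 26, 33, 598]), (array([349.8, 182.9]), [335, 181, 36, 4, 52]), (array([ 97.6, 228.7]), [90, 217, 16, 21, 204]), (array([358.9, 277.4]), [348, 268, 23, 20, 365]), (array([298.9, 305.3]), [286, 293, 27, 27, 392]), (array([382.2, 296.8]), [380, 295, 5, 5, 19]), (array([399.3, 314.1]), [397, 311, 6, 7, 35]), (array([385. , 318.9]), [382, 316, 7, 7, 34]), (array([295.2, 344.4]), [290, 327, 13, 32, 186]), (array([337.9, 342.4]), [325, 333, 27, 25, 329]), (array([365.4, 373.2]), [355, 353, 23, 41, 538]), (array([428.5, 384.3]), [415, 365, 30, 35, 685]), (array([440.3, 369.4]), [436, 366, 9, 8, 19]), (array([535.1, 393.2]), [481, 385, 103, 15, 1165]), (array([584.4, 398.3]), [581, 397, 8, 3, 17])]
```

View pics/c1.png

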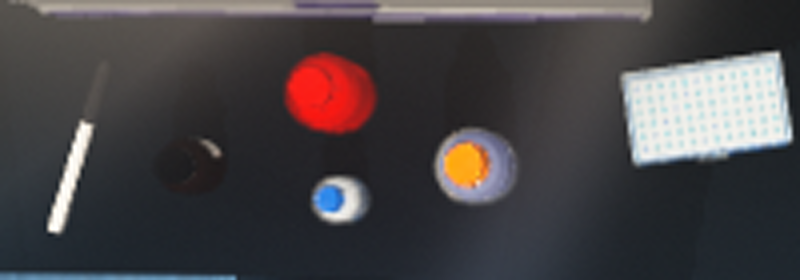

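View pics/c2.png

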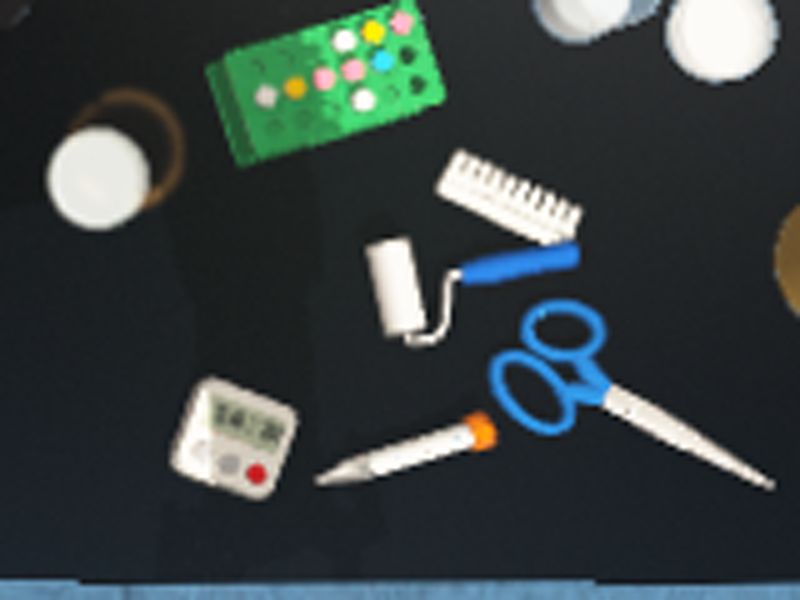

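View pics/c3.png

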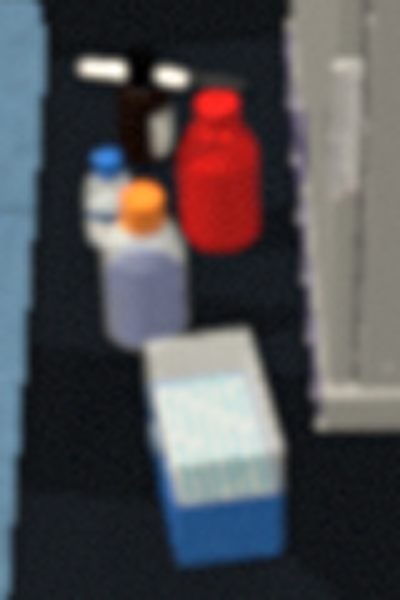

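Crop 1 shows white/black marker, dark amber bottle with black cap (cap ≈(184,226)), blue-cap white small bottle (cap (222,234)), orange-cap lavender large bottle (cap (256,226)) and the red look-alike (218,206), which fits the description of the decoy and stays. The lid corners are about (295.5,203.5), (335,198), (338,221), (299,226). Crop 2 shows the timer at (441,227) with its display and three keys, and the capped tube (orange cap) at (475,230). Crop 3 (side view) confirms that the one with the orange cap is lavender.

```bash
python3 - <<'E'
from h import *
T=manip.camera("top");S=manip.camera("side")
C=[(295.5,203.5),(335,198.2),(338,220.7),(298.7,226)]
P=np.array([onz(T,c,.087)[:2] for c in C]); print("lid",P.round(3).tolist(),"mean",P.mean(0).round(4),[round(float(np.linalg.norm(P[i]-P[(i+1)%4])),3) for i in range(4)])
d=(P[0]-P[1])+(P[3]-P[2]); print("psi",np.arctan2(-d[0],d[1]).round(3))
h=cv2.cvtColor(T["image"],cv2.COLOR_RGB2HSV);H,s,v=cv2.split(h)
m=((s<60)&(v>170)).astype(np.uint8)
for nm,(x0,x1,y0,y1),z in(("box",(290,345,194,232),.087),("timer",(426,458,212,244),.018)):
    mm=np.zeros_like(m);k=cv2.morphologyEx(m,cv2.MORPH_CLOSE,np.ones((7,7)));mm[y0:y1,x0:x1]=k[y0:y1,x0:x1]
    c=max(cv2.findContours(mm,0,1)[0],key=cv2.contourArea);r=cv2.minAreaRect(c);b=cv2.boxPoints(r)
    Q=np.array([onz(T,u,z)[:2] for u in b]);print(nm,r,Q.mean(0).round(4),[round(float(np.linalg.norm(Q[i]-Q[i-1])),3) for i in range(4)],np.arctan2(Q[1]-Q[0],1)[1],np.degrees(np.arctan2(*(Q[1]-Q[0])[::-1])))
print("large",tri(T,(256.2,225.5),S,(298.2,145.6)), onz(T,(256.2,225.5),.113))
print("small",tri(T,(221.9,234.4),S,(290.8,136.6)), onz(T,(221.9,234.4),.073))
print("amber",tri(T,(184,226.5),S,(298,118)), onz(T,(184,226.5),.087))
print("cab front floor",onz(S,(333,190),0),"tower",onz(S,(390,252),0),"bench edge",onz(S,(275,170),0))
print(manip.camera("wrist")["mount"],manip.camera("wrist")["mtx"])
E
```

```text
lid [[0.564, 0.003], [0.581, -0.112], [0.515, -0.121], [0.499, -0.007]] mean [ 0.5397 -0.0589] [0.116, 0.066, 0.115, 0.066]
psi 0.144
box ((316.3399963378906, 211.88002014160156), (23.051681518554688, 39.73939895629883), 81.8698959350586) [ 0.5403 -0.0576] [0.067, 0.116, 0.067, 0.115] -0.11382824544874393 -81.28630608566597
timer ((441.6094970703125, 227.4488983154297), (20.419145584106445, 19.393917083740234), 19.98310661315918) [ 0.4997 -0.4421] [0.063, 0.06, 0.063, 0.06] -0.02089102716043803 -20.452061119767723
large (array([0.50009122, 0.11410436, 0.10734501]), np.float64(0.003370757590698383)) [0.49827887 0.11326085 0.113     ]
small (array([0.47268952, 0.21961277, 0.07181074]), np.float64(0.001588771635682441)) [0.47189331 0.21931624 0.073     ]
amber (array([0.49640243, 0.33160115, 0.07819346]), np.float64(0.005609658925708138)) [0.49343529 0.32889366 0.087     ]
cab front floor [0.61376973 0.00638258 0.        ] tower [ 0.76234818 -0.26778014  0.        ] bench edge [0.41555272 0.12074623 0.        ]
[[ 2.44186908e-04 -9.64657133e-01 -2.63508169e-01  6.69237883e-02]
 [ 9.99999862e-01  1.13015039e-04  5.12948463e-04  7.58344228e-04]
 [-4.65039008e-04 -2.63508258e-01  9.64657028e-01 -1.42896917e-01]
 [ 0.00000000e+00  0.00000000e+00  0.00000000e+00  1.00000000e+00]] [[313.48828605   0.         317.88270442]
 [  0.         313.48828605 198.40086301]
 [  0.           0.           1.        ]]
```

Request:
jog_arm:
  offset:
    - [0.53,-0.36,-0.03]
    - [0.53,-0.36,-0.03]
    - [0.53,-0.36,-0.03]
    - [0.53,-0.36,-0.03]
    - [0.53,-0.36,-0.03]
  twist:
    - [0,0,0]
    - [0,0,0]
    - [0,0,0]
    - [0,0,0]
    - [0,0,0]

```text
time_s: 0.82
tcp_pos: [0.2784, -0.3567, 0.2392]
tcp_rot: [0.984, 0.18, 0.001, -0.001]
force: [-1.0, 0.2, 1.0]
opening: 0.0852
grip_force: 0.0
```

Request:
jog_arm:
  offset:
    - [0.53,-0.36,-0.03]
    - [0.53,-0.36,-0.03]
    - [0.53,-0.36,-0.03]
    - [0.53,-0.36,-0.03]
    - [0.53,-0.36,-0.03]
  twist:
    - [0,0,0]
    - [0,0,0]
    - [0,0,0]
    - [0,0,0]
    - [0,0,0]

```text
time_s: 1.23
tcp_pos: [0.3718, -0.2269, 0.2468]
tcp_rot: [0.983, 0.181, 0.001, -0.001]
force: [-0.6, 1.1, -0.2]
opening: 0.0854
grip_force: 0.0
```

Request:
jog_arm:
  offset:
    - [0.53,-0.36,-0.03]
    - [0.53,-0.36,-0.03]
    - [0.53,-0.36,-0.03]
    - [0.53,-0.36,-0.03]
    - [0.53,-0.36,-0.03]
  twist:
    - [0,0,0.034]
    - [0,0,0.034]
    - [0,0,0.034]
    - [0,0,0.034]
    - [0,0,0.034]

```text
time_s: 1.65
tcp_pos: [0.4653, -0.0963, 0.2542]
tcp_rot: [0.997, 0.075, 0.002, -0.001]
force: [0.8, -0.2, 0.3]
opening: 0.0852
grip_force: 0.0
```

```bash
cat >> h.py <<'E'
def wrist():
    s=manip.state();c=manip.camera("wrist")
    Rt=R.from_quat(s["tcp_rot"]).as_matrix();M=np.array(c["mount"])
    Rc=Rt@M[:3,:3];p=Rt@M[:3,3]+s["tcp_pos"]
    c["rvec"]=cv2.Rodrigues(Rc.T)[0];c["tvec"]=-Rc.T@p
    return c
def tool(d,s=None):
    "world displacement -> tool-frame shares"
    s=s or manip.state();return (R.from_quat(s["tcp_rot"]).inv().apply(d)/.25).round(3)
E
python3 - <<'E'
from h import *
import pickle
c=wrist();cv2.imwrite("pics/w1.png",c["image"][:,:,::-1]);pickle.dump(c,open("w1.pkl","wb"))
s=manip.state();print(s["q"].round(3),s["tcp_pos"],R.from_quat(s["tcp_rot"]).as_matrix().round(3).tolist())
E
```

```text
[-2.080e-01  1.630e-01 -2.070e-01  1.200e+00  1.000e-03  2.785e+00] [ 0.46392363 -0.09784974  0.25386962] [[0.989, 0.148, 0.002], [0.148, -0.989, 0.0], [0.002, -0.0, -1.0]]
```

View pics/w1.png

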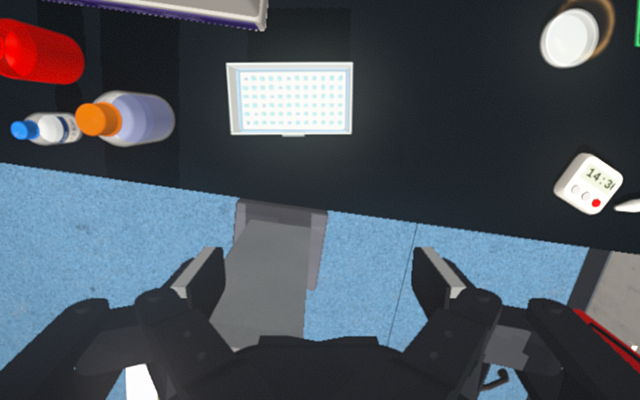

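The wrist view shows the lid with corners near (227,63), (353,62), (352,133), (230,135). The timer is at (589,184), the large bottle's cap at (98,119), and the small bottle's cap at (22,130).

```bash
python3 - <<'E'
from h import *
import pickle
c=pickle.load(open("w1.pkl","rb"))
im=c["image"];h=cv2.cvtColor(im,cv2.COLOR_RGB2HSV);H,s,v=cv2.split(h)
g=cv2.cvtColor(im,cv2.COLOR_RGB2GRAY)
m=np.zeros_like(g);m[50:145,215:365]=(g[50:145,215:365]>110)
m=cv2.morphologyEx(m,cv2.MORPH_CLOSE,np.ones((9,9)));m=cv2.morphologyEx(m,cv2.MORPH_OPEN,np.ones((15,15)))
k=max(cv2.findContours(m,0,1)[0],key=cv2.contourArea)
q=cv2.approxPolyDP(k,6,True)[:,0];print("poly",q.tolist())
for C in([(227,63),(353.5,62),(352,133),(230,135)],q):
    P=np.array([onz(c,u,.087)[:2] for u in C]);print(P.round(4).tolist(),P.mean(0).round(4),[round(float(np.linalg.norm(P[i]-P[i-1])),4) for i in range(len(P))])
    if len(P)==4 and C is not q: d=(P[0]-P[1])+(P[3]-P[2]);print("psi",np.arctan2(-d[0],d[1]))
# timer
m=np.zeros_like(g);m[145:222,545:630]=(g[145:222,545:630]>90)
m=cv2.morphologyEx(m,cv2.MORPH_CLOSE,np.ones((9,9)));m=cv2.morphologyEx(m,cv2.MORPH_OPEN,np.ones((21,21)))
k=max(cv2.findContours(m,0,1)[0],key=cv2.contourArea)
W=np.array([onz(c,tuple(map(float,u)),.012)[:2] for u in k[:,0]],np.float32)
print("timer",cv2.minAreaRect(W))
o=[b for b in blobs((H>5)&(H<25)&(s>150)&(v>120),60)];b=[x for x in blobs((H>95)&(H<125)&(s>150)&(v>150),60) if x[0][1]<150]
print(o,[onz(c,x[0],.108).round(4) for x in o],b,[onz(c,x[0],.07).round(4) for x in b])
E
```

```text
poly [[227, 62], [231, 134], [351, 133], [352, 62]]
[[0.5645, 0.0031], [0.5825, -0.1125], [0.5187, -0.1224], [0.4993, -0.0051]] [ 0.5413 -0.0592] [0.0658, 0.117, 0.0645, 0.119]
psi 0.1594165726133956
[[0.5654, 0.0032], [0.5004, -0.006], [0.5186, -0.1215], [0.5823, -0.1112]] [ 0.5417 -0.0588] [0.1156, 0.0657, 0.1169, 0.0645]
timer ((0.4996705651283264, -0.4443136751651764), (0.06994063407182693, 0.08031865209341049), 8.44273567199707)
[(array([ 97.9, 118.8]), [75, 102, 46, 34, 1298])] [array([0.4987, 0.1108, 0.108 ])] [(array([ 22.6, 130.6]), [11, 121, 28, 19, 336])] [array([0.471, 0.219, 0.07 ])]
```

Request:
jog_arm:
  offset:
    - [0.122,-0.556,0.032]
    - [0.122,-0.556,0.032]
    - [0.122,-0.556,0.032]
    - [0.122,-0.556,0.032]
    - [0.122,-0.556,0.032]
  twist:
    - [0,0,-0.0833]
    - [0,0,-0.0833]
    - [0,0,-0.0833]
    - [0,0,-0.0833]
    - [0,0,-0.0833]

```text
time_s: 2.12
tcp_pos: [0.4716, 0.0434, 0.2454]
tcp_rot: [0.944, 0.331, -0.0, -0.0]
force: [-0.4, -0.8, 0.3]
opening: 0.0855
grip_force: 0.0
```

Request:
jog_arm:
  offset:
    - [0.384,-0.42,0.032]
    - [0.384,-0.42,0.032]
    - [0.384,-0.42,0.032]
    - [0.384,-0.42,0.032]
    - [0.384,-0.42,0.032]
  twist:
    - [0,0,-0.0833]
    - [0,0,-0.0833]
    - [0,0,-0.0833]
    - [0,0,-0.0833]
    - [0,0,-0.0833]

```text
time_s: 2.53
tcp_pos: [0.4832, 0.1849, 0.2373]
tcp_rot: [0.827, 0.563, 0.0, -0.0]
force: [0.3, -0.0, 0.1]
opening: 0.0853
grip_force: 0.0
```

Request:
jog_arm:
  offset:
    - [0.543,-0.173,0.032]
    - [0.543,-0.173,0.032]
    - [0.543,-0.173,0.032]
    - [0.543,-0.173,0.032]
    - [0.543,-0.173,0.032]
  twist:
    - [0,0,-0.0833]
    - [0,0,-0.0833]
    - [0,0,-0.0833]
    - [0,0,-0.0833]
    - [0,0,-0.0833]

```text
time_s: 2.95
tcp_pos: [0.494, 0.3267, 0.229]
tcp_rot: [0.654, 0.757, 0.0, 0.0]
force: [0.4, -0.8, 0.7]
opening: 0.0856
grip_force: 0.0
```

```bash
python3 - <<'E'
from h import *
import pickle
c=wrist();cv2.imwrite("pics/w2.png",c["image"][:,:,::-1]);pickle.dump(c,open("w2.pkl","wb"))
s=manip.state();print(s["q"].round(3),s["tcp_pos"],R.from_quat(s["tcp_rot"]).as_matrix().round(4).tolist())
print("tcp pix",proj(c,[s["tcp_pos"],[.493,.329,.089],[.493,.329,0]]))
E
```

```text
[ 5.830e-01  3.760e-01  2.600e-02  1.222e+00 -1.000e-03  2.011e+00] [0.49356374 0.32465772 0.22917993] [[-0.1417, 0.9899, -0.0003], [0.9899, 0.1417, -0.0019], [-0.0018, -0.0006, -1.0]]
tcp pix [[315.42437029 254.48773123]
 [316.5986818  183.92458036]
 [316.87174544 167.62087555]]
```

View pics/w2.png

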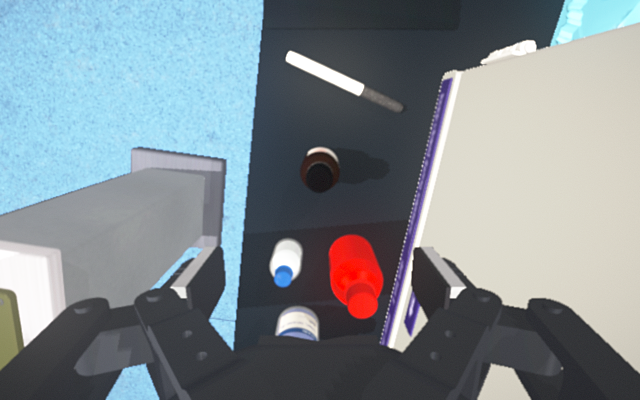

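The wrist view shows the amber bottle with its cap at about (319,178), and the small cap at (283,276). The fingers straddle the middle of the picture.

```bash
python3 - <<'E'
from h import *
import pickle
c=pickle.load(open("w2.pkl","rb"));im=c["image"].astype(int)
h=cv2.cvtColor(c["image"],cv2.COLOR_RGB2HSV);H,s,v=cv2.split(h)
br=((im[:,:,0]-im[:,:,2])>15); br[:140]=0;br[210:]=0;br[:,:290]=0;br[:,355:]=0
print("brown",blobs(br,20))
g=im.sum(2)//3;print(g[150:196:3,296:344:3])
print("cap",onz(c,(319,178),.089).round(4))
h2=(H>95)&(H<125)&(s>150)&(v>150);h2[:255]=0;h2[300:]=0;h2[:,:260]=0;h2[:,300:]=0
for b in blobs(h2,30): print("small",b,onz(c,b[0],.071).round(4))
for _ in range(3): print(manip.state()["tcp_pos"])
E
```

```text
brown [(array([320., 162.]), [301, 147, 38, 39, 571])]
[[ 57  58  58  57  92 240 238 216 196 204 218 193  71  47  48  46]
 [ 57  57  57  52 202 144  54  31  30  32  65 160 202  66  44  45]
 [ 57  56  59  45  53  36  40  39  39  42  36  32 117 171  45  47]
 [ 57  57  57  39  42  42  43  40  40  40  39  37  28 119  69  45]
 [ 57  58  45  40  43  41  62  66  62  56  47  34  35  28  68  44]
 [ 55  57  39  43  44  64  28  24  17  23  45  44  34  34  48  45]
 [ 57  54  42  41  67  26  31  30  26  26  23  33  41  37  36  45]
 [ 55  52  43  45  35  30  24  29  26  28  22  24  44  36  30  42]
 [ 56  51  43  41  31  26  29  27  28  27  25  21  30  31  29  43]
 [ 54  53  43  39  27  25  25  28  26  28  26  25  29  34  36  43]
 [ 54  54  44  39  30  27  29  25  25  25  24  26  25  31  39  45]
 [ 56  55  55  40  28  30  28  25  24  27  30  23  25  37  52  55]
 [ 54  54  53  53  33  24  29  27  27  27  27  23  35  56  53  56]
 [ 52  55  52  55  52  34  27  26  27  27  27  46  52  56  55  54]
 [ 56  53  54  53  54  54  46  36  34  44  54  54  54  57  54  54]
 [ 56  53  55  55  54  54  53  53  53  55  55  56  55  54  56  55]]
cap [0.4944 0.3348 0.089 ]
small (array([282.9, 276.3]), [274, 266, 18, 21, 298]) [0.4724 0.2196 0.071 ]
[0.49356374 0.32465772 0.22917993]
[0.49356374 0.32465772 0.22917993]
[0.49356374 0.32465772 0.22917993]
```

Request:
jog_arm:
  offset:
    - [0.03,0.005,0.3]
    - [0.03,0.005,0.6]
    - [0.03,0.005,0.6]
    - [0.03,0.005,0.6]
    - [0.03,0.005,0.6]
  twist:
    - [0,0,0]
    - [0,0,0]
    - [0,0,0]
    - [0,0,0]
    - [0,0,0]

```text
time_s: 3.42
tcp_pos: [0.4892, 0.3272, 0.0742]
tcp_rot: [0.657, 0.754, -0.006, -0.001]
force: [-0.8, -0.1, -0.9]
opening: 0.0854
grip_force: 0.0
```

Request:
jog_arm:
  offset:
    - [0,0,0.07]
    - [0,0,0.15]
    - [0,0,0.22]
    - [0,0,0.22]
    - [0,0,0.22]
  twist:
    - [0,0,0]
    - [0,0,0]
    - [0,0,0]
    - [0,0,0]
    - [0,0,0]

```text
time_s: 3.83
tcp_pos: [0.4936, 0.3317, 0.026]
tcp_rot: [0.656, 0.755, -0.0, 0.0]
force: [-0.2, -0.2, 0.2]
opening: 0.0852
grip_force: 0.0
```

Request:
jog_arm:
  offset:
    - [0,0,0]
    - [0,0,0]
    - [0,0,0]
    - [0,0,0]
    - [0,0,0]
  twist:
    - [0,0,0]
    - [0,0,0]
    - [0,0,0]
    - [0,0,0]
    - [0,0,0]
  gripper: 0
  newtons: 30

```text
time_s: 4.25
tcp_pos: [0.4939, 0.3338, 0.0263]
tcp_rot: [0.655, 0.756, 0.001, 0.001]
force: [-0.2, -1.1, 5.6]
opening: 0.0401
grip_force: 29.9
```

Request:
jog_arm:
  offset:
    - [0,0,0]
    - [0,0,0]
    - [0,0,0]
    - [0,0,0]
  twist:
    - [0,0,0]
    - [0,0,0]
    - [0,0,0]
    - [0,0,0]

```text
time_s: 4.58
tcp_pos: [0.4939, 0.3339, 0.0263]
tcp_rot: [0.655, 0.756, 0.001, 0.001]
force: [0.2, -0.5, 5.5]
opening: 0.04
grip_force: 29.9
```

Request:
jog_arm:
  offset:
    - [0,0,-0.05]
    - [0,0,-0.17]
    - [0,0,-0.32]
    - [0,0,-0.48]
    - [0,0,-0.6]
  twist:
    - [0,0,0]
    - [0,0,0]
    - [0,0,0]
    - [0,0,0]
    - [0,0,0]

```text
time_s: 5.0
tcp_pos: [0.4933, 0.3339, 0.1782]
tcp_rot: [0.655, 0.756, 0.001, 0.0]
force: [1.2, 0.4, -0.2]
opening: 0.0402
grip_force: 30.6
```

Request:
jog_arm:
  offset:
    - [-0.08,0,0]
    - [-0.2,0,0]
    - [-0.35,0,0]
    - [-0.5,0,0]
    - [-0.65,0,0]
  twist:
    - [0,0,0]
    - [0,0,0]
    - [0,0,0]
    - [0,0,0]
    - [0,0,0]

```text
time_s: 5.42
tcp_pos: [0.5158, 0.1714, 0.1752]
tcp_rot: [0.654, 0.756, 0.0, 0.0]
force: [0.8, -0.2, -0.8]
opening: 0.04
grip_force: 30.6
```

Request:
jog_arm:
  offset:
    - [-0.15,0,0]
    - [-0.3,0,0]
    - [-0.45,0,0]
    - [-0.6,0,0]
    - [-0.75,-0.01,0]
  twist:
    - [0,0,0]
    - [0,0,0]
    - [0,0,0]
    - [0,0,0]
    - [0,0,0]

```text
time_s: 5.83
tcp_pos: [0.5404, -0.015, 0.1752]
tcp_rot: [0.655, 0.756, 0.0, 0.0]
force: [1.0, -0.3, -0.9]
opening: 0.0398
grip_force: 30.6
```

Request:
jog_arm:
  offset:
    - [-0.15,-0.01,0]
    - [-0.3,-0.02,0]
    - [-0.45,-0.02,0]
    - [-0.56,-0.02,0]
    - [-0.62,-0.02,0]
  twist:
    - [0,0,0]
    - [0,0,0]
    - [0,0,0]
    - [0,0,0]
    - [0,0,0]

```text
time_s: 6.25
tcp_pos: [0.5575, -0.1708, 0.175]
tcp_rot: [0.656, 0.755, -0.0, 0.001]
force: [0.2, 0.7, 0.3]
opening: 0.04
grip_force: 30.6
```

```bash
cat > go.py <<'E'
from h import *
import sys
t=np.array(list(map(float,sys.argv[1:4])));s=manip.state()
Rm=R.from_quat(s["tcp_rot"]).as_matrix()
print("tcp",s["tcp_pos"].round(4),"yaw",np.arctan2(Rm[1,0],Rm[0,0]).round(4),"tilt",Rm[:2,2].round(4),"q",s["q"].round(2),"open",round(s["opening"],4),"shares",tool(t-s["tcp_pos"],s))
E
python3 go.py .5574 -.1678 .027
```

```text
tcp [ 0.5575 -0.1708  0.175 ] yaw 1.7103 tilt [ 0.0008 -0.0013] q [-0.3   0.39 -0.1   1.08 -0.    1.13] open 0.04 shares [0.013 0.001 0.592]
```

Request:
jog_arm:
  offset:
    - [0.013,0,0.08]
    - [0.013,0,0.2]
    - [0.013,0,0.33]
    - [0.013,0,0.45]
    - [0.013,0,0.52]
  twist:
    - [0,0,0]
    - [0,0,0]
    - [0,0,0]
    - [0,0,0]
    - [0,0,0]

```text
time_s: 6.67
tcp_pos: [0.5545, -0.163, 0.0418]
tcp_rot: [0.655, 0.756, -0.001, -0.002]
force: [-0.2, 0.1, -0.8]
opening: 0.0399
grip_force: 30.6
```

Request:
jog_arm:
  offset:
    - [0,0,0.025]
    - [0,0,0.05]
    - [0,0,0.062]
    - [0,0,0.068]
    - [0,0,0.068]
  twist:
    - [0,0,0]
    - [0,0,0]
    - [0,0,0]
    - [0,0,0]
    - [0,0,0]

```text
time_s: 7.08
tcp_pos: [0.5577, -0.1644, 0.0288]
tcp_rot: [0.655, 0.756, 0.0, 0.001]
force: [0.1, -0.8, 0.2]
opening: 0.0398
grip_force: 30.6
```

```bash
python3 go.py .5574 -.1678 .0263; python3 -c "
from h import *
print(manip.state()['force'])"
```

```text
tcp [ 0.5577 -0.1644  0.0288] yaw 1.7135 tilt [ 0.0019 -0.0005] q [-0.29  0.51 -0.32  0.74  0.    1.14] open 0.0398 shares [-0.013 -0.003  0.01 ]
[ 0.07273043 -0.80280059  0.18091226]
```

Request:
jog_arm:
  offset:
    - [-0.013,-0.003,0.005]
    - [-0.013,-0.003,0.009]
    - [-0.013,-0.003,0.01]
    - [-0.013,-0.003,0.01]
  twist:
    - [0,0,0]
    - [0,0,0]
    - [0,0,0]
    - [0,0,0]

```text
time_s: 7.42
tcp_pos: [0.5574, -0.1684, 0.0264]
tcp_rot: [0.655, 0.756, 0.0, 0.001]
force: [-0.8, -1.4, 4.4]
opening: 0.0404
grip_force: 31.0
```

Request:
jog_arm:
  offset:
    - [0,0,0]
    - [0,0,0]
    - [0,0,0]
    - [0,0,0]
  twist:
    - [0,0,0]
    - [0,0,0]
    - [0,0,0]
    - [0,0,0]
  gripper: 0.75

```text
time_s: 7.75
tcp_pos: [0.5562, -0.1674, 0.025]
tcp_rot: [0.655, 0.756, -0.0, -0.0]
force: [0.2, 0.5, -0.1]
opening: 0.0643
grip_force: 0.0
```

Request:
jog_arm:
  offset:
    - [0,0,-0.04]
    - [0,0,-0.15]
    - [0,0,-0.3]
    - [0,0,-0.46]
    - [0,0,-0.6]
  twist:
    - [0,0,0]
    - [0,0,0]
    - [0,0,0]
    - [0,0,0]
    - [0,0,0]

```text
time_s: 8.17
tcp_pos: [0.5564, -0.1675, 0.1781]
tcp_rot: [0.655, 0.756, 0.0, 0.0]
force: [1.0, -0.1, 0.6]
opening: 0.0643
grip_force: 0.0
```

Request:
jog_arm:
  offset:
    - [0,0,-0.1]
    - [0,0,-0.2]
    - [0,0,-0.2]
    - [0,0,-0.2]
    - [0,0,-0.2]
  twist:
    - [0,0,0]
    - [0,0,0]
    - [0,0,0]
    - [0,0,0]
    - [0,0,0]
  gripper: 1

```text
time_s: 8.58
tcp_pos: [0.5561, -0.1675, 0.2251]
tcp_rot: [0.655, 0.756, -0.0, -0.0]
force: [-0.0, 1.0, -0.8]
opening: 0.0853
grip_force: 0.0
```

```bash
python3 go.py .499 .112 .2; python3 - <<'E'
from h import *
import pickle
c=wrist();pickle.dump(c,open("w3.pkl","wb"));cv2.imwrite("pics/w3.png",c["image"][:,:,::-1])
T=manip.camera("top");pickle.dump(T,open("t3.pkl","wb"))
print("expect cap pix",proj(c,[[.5574,-.1678,.089],[.5574,-.1678,0]]).round(1))
E
```

```text
tcp [ 0.5561 -0.1675  0.2251] yaw 1.7134 tilt [-0.0005  0.0001] q [-0.29  0.36 -0.01  1.2  -0.    1.14] open 0.0853 shares [ 1.139 -0.067  0.101]
expect cap pix [[318.8 188. ]
 [318.6 170.6]]
```

View pics/w3.png

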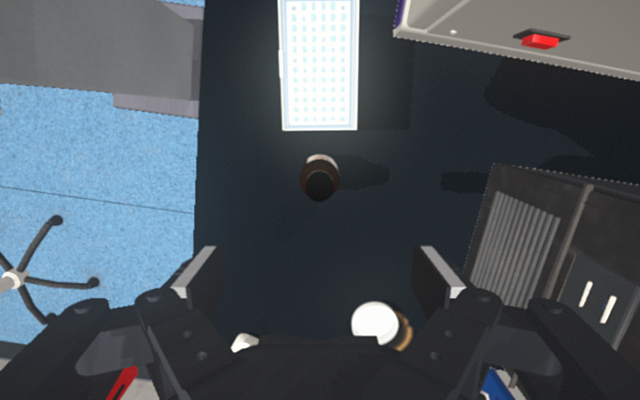

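The amber bottle stands off the right end of the lid, cap at about (319,186) against the expected (319,188). The lid's right corners are at (282,131) and (357,130), and a white disc at (375,322).

```bash
python3 - <<'E'
from h import *
import pickle
c=pickle.load(open("w3.pkl","rb"));g=cv2.cvtColor(c["image"],cv2.COLOR_RGB2GRAY)
for n,u,z in(("rc near",(282,131),.087),("rc far",(357.5,130),.087),("top near",(278,30),.087),("top far",(359.5,30),.087),("cap",(319,186.5),.089),("disc",(375,322),.014),("disc hi",(375,322),.1)):
    print(n,onz(c,u,z).round(4))
im=c["image"].astype(int);print(im[126:136,320].sum(1)//3, im[60,272:286].sum(1)//3, im[60,352:364].sum(1)//3)
b=((im[:,:,0]-im[:,:,2])>12);b[:145]=0;b[210:]=0;b[:,:290]=0;b[:,355:]=0;print(blobs(b,40))
print(im[176:208:2,300:342:3].sum(2)//3)
E
```

```text
rc near [ 0.5181 -0.1219  0.087 ]
rc far [ 0.5836 -0.1116  0.087 ]
top near [ 0.5054 -0.0416  0.087 ]
top far [ 0.5714 -0.0321  0.087 ]
cap [ 0.5574 -0.1664  0.089 ]
disc [ 0.6597 -0.3548  0.014 ]
disc hi [ 0.6323 -0.2934  0.1   ]
[231 236 249 255 168  70  66  72  72  72] [ 69  68  70  67  65  76 135 234 255 255 246 225 227 231] [239 242 237 240 254 253 167  79  68  73  74  74]
[(array([319.7, 158.5]), [307, 155, 29, 12, 125]), (array([310.8, 172.6]), [301, 164, 29, 29, 244])]
[[40 38 40 57 30 33 33 32 29 28 53 34 38 43]
 [38 40 49 29 28 31 34 30 31 30 40 38 33 35]
 [38 39 39 27 28 27 28 30 30 29 29 40 35 35]
 [37 38 31 27 31 25 28 29 27 28 25 30 35 37]
 [39 36 30 29 26 28 25 26 25 28 25 31 33 37]
 [41 34 28 25 27 25 28 28 27 27 27 30 33 38]
 [42 35 24 27 23 25 29 28 30 22 24 29 30 36]
 [44 38 30 24 24 25 26 23 21 21 25 27 39 45]
 [40 43 28 26 22 23 21 23 21 25 25 31 44 45]
 [41 43 33 23 25 21 23 20 22 24 19 41 42 44]
 [43 42 41 24 23 25 22 19 19 22 33 46 45 45]
 [41 41 41 36 22 20 20 16 20 27 42 46 44 43]
 [40 43 42 44 35 24 22 20 28 42 43 41 42 42]
 [41 42 42 40 39 41 37 39 41 43 41 40 42 43]
 [39 41 40 39 43 41 39 43 43 44 40 43 41 45]
 [39 41 41 36 41 39 42 41 42 41 43 43 42 42]]
```

Request:
jog_arm:
  offset:
    - [0.1,0,0]
    - [0.25,-0.01,0]
    - [0.4,-0.02,0]
    - [0.5,-0.03,0]
    - [0.57,-0.034,0]
  twist:
    - [0,0,0]
    - [0,0,0]
    - [0,0,0]
    - [0,0,0]
    - [0,0,0]

```text
time_s: 9.1
tcp_pos: [0.5257, -0.0254, 0.2238]
tcp_rot: [0.654, 0.756, -0.001, -0.002]
force: [-0.3, 0.9, 0.4]
opening: 0.0853
grip_force: 0.0
```

Request:
jog_arm:
  offset:
    - [0.15,0,0]
    - [0.3,-0.02,0]
    - [0.45,-0.034,0]
    - [0.57,-0.034,0]
    - [0.57,-0.034,0]
  twist:
    - [0,0,0]
    - [0,0,0]
    - [0,0,0]
    - [0,0,0]
    - [0,0,0]

```text
time_s: 9.52
tcp_pos: [0.4972, 0.1165, 0.2239]
tcp_rot: [0.653, 0.758, -0.0, -0.002]
force: [0.7, -0.1, 0.3]
opening: 0.0855
grip_force: 0.0
```

Request:
jog_arm:
  offset:
    - [0,0,0]
    - [0,0,0]
  twist:
    - [0,0,0]
    - [0,0,0]

```text
time_s: 9.68
tcp_pos: [0.4986, 0.1117, 0.2243]
tcp_rot: [0.655, 0.756, -0.001, -0.0]
force: [-0.4, 0.1, -0.9]
opening: 0.0854
grip_force: 0.0
```

```bash
python3 - <<'E'
from h import *
c=wrist();h=cv2.cvtColor(c["image"],cv2.COLOR_RGB2HSV);H,s,v=cv2.split(h)
m=(H>5)&(H<25)&(s>150)&(v>120)
for b in blobs(m,100):
    if b[0][1]>320: continue
    x,y,w,hh,a=b[1]; ut=(x+w/2, y+hh-w*.48); print(b,onz(c,b[0],.110).round(4),onz(c,ut,.115).round(4))
print(proj(c,[[.499,.112,.115],[.499,.112,0]]))
E
python3 go.py .499 .112 .046
```

```text
(array([318.2, 180.9]), [301, 169, 34, 40, 453]) [0.4976 0.1224 0.11  ] [0.4987 0.1135 0.115 ]
[[318.12703702 194.47381718]
 [318.2442738  169.97185008]]
tcp [0.4988 0.1112 0.2245] yaw 1.7126 tilt [-0.0015 -0.0008] q [ 0.22  0.24 -0.18  1.15 -0.    1.65] open 0.0858 shares [0.003 0.002 0.714]
```

Request:
jog_arm:
  offset:
    - [0.008,0,0.1]
    - [0.008,0,0.25]
    - [0.008,0,0.4]
    - [0.008,0,0.5]
    - [0.008,0,0.55]
  twist:
    - [0,0,0]
    - [0,0,0]
    - [0,0,0]
    - [0,0,0]
    - [0,0,0]

```text
time_s: 10.15
tcp_pos: [0.4962, 0.1117, 0.0839]
tcp_rot: [0.656, 0.755, -0.003, -0.002]
force: [-0.4, 0.1, -0.5]
opening: 0.0851
grip_force: 0.0
```

Request:
jog_arm:
  offset:
    - [0,0,0.05]
    - [0,0,0.1]
    - [0,0,0.14]
    - [0,0,0.16]
    - [0,0,0.16]
  twist:
    - [0,0,0]
    - [0,0,0]
    - [0,0,0]
    - [0,0,0]
    - [0,0,0]

```text
time_s: 10.57
tcp_pos: [0.4981, 0.113, 0.0466]
tcp_rot: [0.656, 0.755, -0.001, -0.001]
force: [-0.6, -0.1, -0.2]
opening: 0.0853
grip_force: 0.0
```

Request:
jog_arm:
  offset:
    - [0,0,0]
    - [0,0,0]
    - [0,0,0]
    - [0,0,0]
    - [0,0,0]
  twist:
    - [0,0,0]
    - [0,0,0]
    - [0,0,0]
    - [0,0,0]
    - [0,0,0]
  gripper: 0
  newtons: 40

```text
time_s: 10.98
tcp_pos: [0.4993, 0.1141, 0.0488]
tcp_rot: [0.655, 0.756, 0.0, 0.0]
force: [-2.1, -1.8, 5.4]
opening: 0.054
grip_force: 41.9
```

```bash
python3 go.py .5705 -.2456 .05
```

```text
tcp [0.4993 0.1141 0.0488] yaw 1.7134 tilt [0.0014 0.0001] q [ 0.22  0.39 -0.47  0.71 -0.    1.65] open 0.054 shares [-1.465  0.077 -0.004]
```

Request:
jog_arm:
  offset:
    - [0,0,-0.05]
    - [0,0,-0.17]
    - [0,0,-0.32]
    - [0,0,-0.46]
    - [0,0,-0.56]
  twist:
    - [0,0,0]
    - [0,0,0]
    - [0,0,0]
    - [0,0,0]
    - [0,0,0]

```text
time_s: 11.4
tcp_pos: [0.4997, 0.1144, 0.1908]
tcp_rot: [0.655, 0.756, 0.001, 0.001]
force: [1.2, 0.8, -0.9]
opening: 0.0542
grip_force: 43.3
```

Request:
jog_arm:
  offset:
    - [-0.06,0,0]
    - [-0.15,0,0]
    - [-0.26,0,0]
    - [-0.38,0.01,0]
    - [-0.5,0.02,0]
  twist:
    - [0,0,0]
    - [0,0,0]
    - [0,0,0]
    - [0,0,0]
    - [0,0,0]

```text
time_s: 11.82
tcp_pos: [0.5215, -0.0098, 0.1878]
tcp_rot: [0.654, 0.756, 0.0, 0.0]
force: [0.0, -0.3, -2.0]
opening: 0.0538
grip_force: 43.3
```

Request:
jog_arm:
  offset:
    - [-0.12,0,0]
    - [-0.24,0.01,0]
    - [-0.36,0.02,0]
    - [-0.48,0.03,0]
    - [-0.6,0.04,0]
  twist:
    - [0,0,0]
    - [0,0,0]
    - [0,0,0]
    - [0,0,0]
    - [0,0,0]

```text
time_s: 12.23
tcp_pos: [0.5528, -0.1574, 0.1876]
tcp_rot: [0.655, 0.756, 0.0, -0.0]
force: [0.3, -0.1, -2.1]
opening: 0.0539
grip_force: 43.3
```

Request:
jog_arm:
  offset:
    - [-0.12,0.01,0]
    - [-0.22,0.017,0]
    - [-0.3,0.017,0]
    - [-0.35,0.017,0]
    - [-0.365,0.017,0]
  twist:
    - [0,0,0]
    - [0,0,0]
    - [0,0,0]
    - [0,0,0]
    - [0,0,0]

```text
time_s: 12.65
tcp_pos: [0.57, -0.2476, 0.1873]
tcp_rot: [0.656, 0.755, -0.0, 0.0]
force: [-0.2, 0.0, -2.0]
opening: 0.0537
grip_force: 43.3
```

Request:
jog_arm:
  offset:
    - [0,0,0]
    - [0,0,0]
    - [0,0,0]
  twist:
    - [0,0,0]
    - [0,0,0]
    - [0,0,0]

```text
time_s: 12.9
tcp_pos: [0.5697, -0.2444, 0.1878]
tcp_rot: [0.654, 0.756, 0.0, -0.0]
force: [0.5, 0.7, -2.7]
opening: 0.0543
grip_force: 43.3
```

```bash
python3 go.py .5705 -.2456 .0485
```

```text
tcp [ 0.5697 -0.2444  0.1878] yaw 1.7147 tilt [-0.0005  0.0008] q [-0.41  0.44  0.02  1.15  0.    1.02] open 0.0543 shares [-0.006  0.003  0.557]
```

Request:
jog_arm:
  offset:
    - [-0.006,0.003,0.08]
    - [-0.006,0.003,0.2]
    - [-0.006,0.003,0.33]
    - [-0.006,0.003,0.43]
    - [-0.006,0.003,0.5]
  twist:
    - [0,0,0]
    - [0,0,0]
    - [0,0,0]
    - [0,0,0]
    - [0,0,0]

```text
time_s: 13.32
tcp_pos: [0.5692, -0.245, 0.0603]
tcp_rot: [0.654, 0.756, -0.0, -0.002]
force: [-0.1, -0.0, -1.8]
opening: 0.0539
grip_force: 43.2
```

Request:
jog_arm:
  offset:
    - [0,0,0.02]
    - [0,0,0.035]
    - [0,0,0.045]
    - [0,0,0.052]
    - [0,0,0.056]
  twist:
    - [0,0,0]
    - [0,0,0]
    - [0,0,0]
    - [0,0,0]
    - [0,0,0]

```text
time_s: 13.73
tcp_pos: [0.572, -0.2474, 0.0501]
tcp_rot: [0.655, 0.756, 0.0, 0.001]
force: [0.7, 0.0, -1.8]
opening: 0.054
grip_force: 43.3
```

Request:
jog_arm:
  offset:
    - [0,0,0]
    - [0,0,0]
    - [0,0,0]
  twist:
    - [0,0,0]
    - [0,0,0]
    - [0,0,0]

```text
time_s: 13.98
tcp_pos: [0.5713, -0.2474, 0.0495]
tcp_rot: [0.655, 0.756, 0.0, 0.001]
force: [-0.2, 1.3, -2.6]
opening: 0.0539
grip_force: 43.3
```

Request:
jog_arm:
  offset:
    - [0.006,0,0.003]
    - [0.006,0,0.005]
    - [0.006,0,0.006]
    - [0.006,0,0.006]
  twist:
    - [0,0,0]
    - [0,0,0]
    - [0,0,0]
    - [0,0,0]

```text
time_s: 14.32
tcp_pos: [0.5713, -0.2466, 0.0489]
tcp_rot: [0.655, 0.756, -0.0, 0.001]
force: [-1.2, -1.8, 6.2]
opening: 0.0544
grip_force: 43.9
```

Contact made. I release, retreat, and look.

Request:
jog_arm:
  offset:
    - [0,0,0]
    - [0,0,0]
    - [0,0,0]
    - [0,0,0]
    - [0,0,0]
  twist:
    - [0,0,0]
    - [0,0,0]
    - [0,0,0]
    - [0,0,0]
    - [0,0,0]
  gripper: 1

```text
time_s: 14.73
tcp_pos: [0.5706, -0.2455, 0.0471]
tcp_rot: [0.655, 0.756, 0.0, -0.0]
force: [-0.3, -0.3, -0.1]
opening: 0.0852
grip_force: 0.0
```

Request:
jog_arm:
  offset:
    - [0,0,-0.04]
    - [0,0,-0.15]
    - [0,0,-0.3]
    - [0,0,-0.46]
    - [0,0,-0.6]
  twist:
    - [0,0,0]
    - [0,0,0]
    - [0,0,0]
    - [0,0,0]
    - [0,0,0]

```text
time_s: 15.15
tcp_pos: [0.5707, -0.2456, 0.2002]
tcp_rot: [0.655, 0.756, 0.0, 0.001]
force: [0.8, -0.5, -0.2]
opening: 0.0856
grip_force: 0.0
```

Request:
jog_arm:
  offset:
    - [0,0,-0.1]
    - [0,0,-0.2]
    - [0,0,-0.2]
    - [0,0,-0.2]
  twist:
    - [0,0,0]
    - [0,0,0]
    - [0,0,0]
    - [0,0,0]

```text
time_s: 15.48
tcp_pos: [0.5718, -0.2461, 0.2499]
tcp_rot: [0.655, 0.756, 0.001, 0.002]
force: [0.4, 0.4, -0.9]
opening: 0.0855
grip_force: 0.0
```

```bash
python3 go.py .472 .2195 .22; python3 - <<'E'
from h import *
c=wrist();h=cv2.cvtColor(c["image"],cv2.COLOR_RGB2HSV);H,s,v=cv2.split(h)
m=(H>5)&(H<25)&(s>150)&(v>120)
for b in blobs(m,100):
    x,y,w,hh,a=b[1]; ut=(x+w/2, y+hh-w*.48); print(b,onz(c,ut,.115).round(4))
im=c["image"]; 
cv2.imwrite("pics/w4.png",im[:,:,::-1])
E
```

```text
tcp [ 0.5718 -0.2461  0.2499] yaw 1.7134 tilt [ 0.0045 -0.0019] q [-0.41  0.42  0.15  1.3   0.    1.02] open 0.0855 shares [ 1.901 -0.131  0.114]
(array([319. , 173.1]), [302, 168, 29, 17, 124]) [ 0.5695 -0.2313  0.115 ]
```

Request:
jog_arm:
  offset:
    - [0.13,0,0]
    - [0.28,-0.01,0]
    - [0.43,-0.02,0]
    - [0.58,-0.03,0]
    - [0.7,-0.04,0]
  twist:
    - [0,0,0]
    - [0,0,0]
    - [0,0,0]
    - [0,0,0]
    - [0,0,0]

```text
time_s: 15.95
tcp_pos: [0.5338, -0.0715, 0.2455]
tcp_rot: [0.655, 0.756, -0.001, -0.002]
force: [0.2, 0.2, 0.5]
opening: 0.0853
grip_force: 0.0
```

Request:
jog_arm:
  offset:
    - [0.15,-0.01,0]
    - [0.3,-0.02,0]
    - [0.45,-0.03,0]
    - [0.6,-0.04,0]
    - [0.7,-0.05,0]
  twist:
    - [0,0,0]
    - [0,0,0]
    - [0,0,0]
    - [0,0,0]
    - [0,0,0]

```text
time_s: 16.37
tcp_pos: [0.4965, 0.1002, 0.2457]
tcp_rot: [0.654, 0.756, -0.001, -0.002]
force: [-1.0, -0.2, -0.0]
opening: 0.0853
grip_force: 0.0
```

Request:
jog_arm:
  offset:
    - [0.15,-0.01,0.04]
    - [0.3,-0.02,0.08]
    - [0.42,-0.03,0.12]
    - [0.48,-0.04,0.12]
    - [0.5,-0.04,0.12]
  twist:
    - [0,0,0]
    - [0,0,0]
    - [0,0,0]
    - [0,0,0]
    - [0,0,0]

```text
time_s: 16.78
tcp_pos: [0.4685, 0.2216, 0.2149]
tcp_rot: [0.654, 0.757, -0.002, -0.001]
force: [0.0, -0.1, 0.7]
opening: 0.0852
grip_force: 0.0
```

Request:
jog_arm:
  offset:
    - [0,0,0]
    - [0,0,0]
    - [0,0,0]
  twist:
    - [0,0,0]
    - [0,0,0]
    - [0,0,0]

```text
time_s: 17.03
tcp_pos: [0.4713, 0.2188, 0.2172]
tcp_rot: [0.656, 0.755, -0.0, 0.0]
force: [-0.3, -0.2, -0.1]
opening: 0.0853
grip_force: 0.0
```

```bash
python3 - <<'E'
from h import *
c=wrist();h=cv2.cvtColor(c["image"],cv2.COLOR_RGB2HSV);H,s,v=cv2.split(h)
m=(H>95)&(H<125)&(s>130)&(v>60);m[:140]=0;m[230:]=0;m[:,:280]=0;m[:,360:]=0
for b in blobs(m,30):
    x,y,w,hh,a=b[1]; ut=(x+w/2, y+hh-w*.48); print(b,onz(c,ut,.075).round(4))
print(proj(c,[[.472,.2195,.075]]))
E
python3 go.py .472 .2195 .018
```

```text
(array([318.6, 183.6]), [310, 173, 18, 22, 298]) [0.4728 0.2185 0.075 ]
[[318.27607119 185.17508084]]
tcp [0.4714 0.2187 0.2174] yaw 1.7115 tilt [ 0.0001 -0.0004] q [ 0.43  0.26 -0.18  1.13 -0.    1.86] open 0.0854 shares [0.003 0.003 0.797]
```

View pics/w4.png

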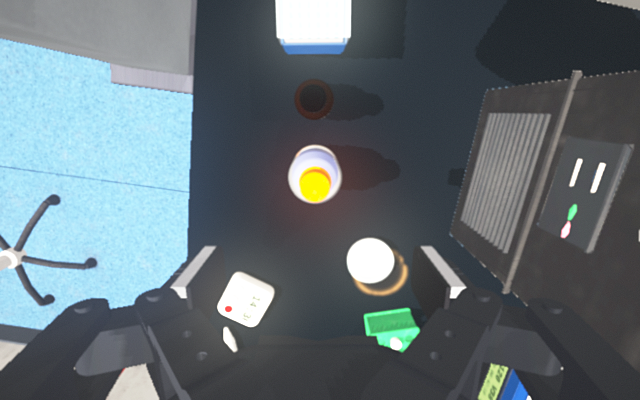

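The picture shows the box, amber and large bottles in a straight column (lid end at about (313,52), amber (314,98), large cap (315,185)), with the timer at (246,300). The red decoy sits close behind the small bottle, so I check the finger clearance.

```bash
python3 - <<'E'
from h import *
import pickle
for n,c in(("top",manip.camera("top")),("side",manip.camera("side")),("w2",pickle.load(open("w2.pkl","rb")))):
    h=cv2.cvtColor(c["image"],cv2.COLOR_RGB2HSV);H,s,v=cv2.split(h)
    m=((H<6)|(H>174))&(s>180)&(v>110)
    for b in blobs(m,150):
        x,y,w,hh,a=b[1]
        if n!="side" and a<2500: print(n,b,"near edge",[onz(c,(x+w/2,y+hh),z).round(3) for z in(.0,.05)],"left/right",onz(c,(x,y+hh/2),.05).round(3),onz(c,(x+w,y+hh/2),.05).round(3),onz(c,(x,y+hh/2),0).round(3))
        elif n=="side": print(n,b,onz(c,(x+w/2,y+hh),0).round(3),onz(c,(x,y+hh*.7),.04).round(3),onz(c,(x+w,y+hh*.7),.04).round(3))
E
```

```text
top (array([221.9, 208. ]), [212, 199, 22, 19, 332]) near edge [array([0.523, 0.232, 0.   ]), array([0.521, 0.222, 0.05 ])] left/right [0.549 0.256 0.05 ] [0.55  0.189 0.05 ] [0.552 0.267 0.   ]
top (array([591.3, 377. ]), [561, 354, 61, 46, 1131]) near edge [array([-0.048, -0.939,  0.   ]), array([-0.03 , -0.909,  0.05 ])] left/right [ 0.045 -0.807  0.05 ] [ 0.037 -1.011  0.05 ] [ 0.03  -0.833  0.   ]
side (array([313.3, 139.7]), [306, 123, 16, 32, 404]) [ 0.555  0.202 -0.   ] [0.527 0.208 0.04 ] [0.585 0.205 0.04 ]
side (array([421.6, 328.3]), [412, 310, 20, 53, 197]) [ 0.786 -0.604  0.   ] [ 0.761 -0.584  0.04 ] [ 0.806 -0.586  0.04 ]
side (array([481.4, 383.9]), [448, 376, 78, 12, 204]) [ 0.92 -0.67  0.  ] [ 0.822 -0.674  0.04 ] [ 0.991 -0.684  0.04 ]
```

The red bottle spans x 0.525–0.583, so fingers closing along x could touch it. I turn the tool by 1.11 rad before descending.

Request:
jog_arm:
  offset:
    - [0,0,0]
    - [0,0,0]
    - [0,0,0]
    - [0,0,0]
    - [0,0,0]
  twist:
    - [0,0,0.0885]
    - [0,0,0.0885]
    - [0,0,0.0885]
    - [0,0,0.0885]
    - [0,0,0.0885]

```text
time_s: 17.6
tcp_pos: [0.4714, 0.2191, 0.2175]
tcp_rot: [0.839, 0.544, 0.0, 0.0]
force: [0.3, 0.5, -0.4]
opening: 0.0856
grip_force: 0.0
```

Request:
jog_arm:
  offset:
    - [0,0,0]
    - [0,0,0]
    - [0,0,0]
    - [0,0,0]
    - [0,0,0]
  twist:
    - [0,0,0.0885]
    - [0,0,0.0885]
    - [0,0,0.0885]
    - [0,0,0.0885]
    - [0,0,0.0885]

```text
time_s: 18.02
tcp_pos: [0.4714, 0.2191, 0.2175]
tcp_rot: [0.956, 0.293, 0.0, 0.0]
force: [0.5, -0.5, -0.1]
opening: 0.0851
grip_force: 0.0
```

Request:
jog_arm:
  offset:
    - [0,0,0]
    - [0,0,0]
    - [0,0,0]
  twist:
    - [0,0,0]
    - [0,0,0]
    - [0,0,0]
  gripper: 0.75

```text
time_s: 18.27
tcp_pos: [0.4712, 0.2195, 0.2174]
tcp_rot: [0.955, 0.296, 0.0, 0.0]
force: [-0.7, -0.2, 0.7]
opening: 0.0637
grip_force: 0.0
```

```bash
python3 - <<'E'
from h import *
c=wrist();h=cv2.cvtColor(c["image"],cv2.COLOR_RGB2HSV);H,s,v=cv2.split(h)
m=(H>95)&(H<125)&(s>130)&(v>60);m[:140]=0;m[230:]=0;m[:,:280]=0;m[:,360:]=0
for b in blobs(m,30):
    x,y,w,hh,a=b[1]; ut=(x+w/2, y+hh-w*.48); print(b,onz(c,ut,.075).round(4))
E
python3 go.py .4726 .2188 .018
```

```text
(array([317.7, 183.8]), [309, 174, 18, 21, 302]) [0.4722 0.2189 0.075 ]
tcp [0.4712 0.2196 0.2174] yaw 0.6017 tilt [0.0001 0.    ] q [ 0.44  0.26 -0.18  1.13 -0.    2.98] open 0.0641 shares [0.003 0.006 0.798]
```

Request:
jog_arm:
  offset:
    - [0.003,0.005,0.12]
    - [0.003,0.005,0.28]
    - [0.003,0.005,0.44]
    - [0.003,0.005,0.56]
    - [0.003,0.005,0.62]
  twist:
    - [0,0,0]
    - [0,0,0]
    - [0,0,0]
    - [0,0,0]
    - [0,0,0]

```text
time_s: 18.73
tcp_pos: [0.4696, 0.2179, 0.0585]
tcp_rot: [0.955, 0.296, -0.003, 0.0]
force: [0.2, 0.5, -0.3]
opening: 0.0639
grip_force: 0.0
```

Request:
jog_arm:
  offset:
    - [0,0,0.05]
    - [0,0,0.1]
    - [0,0,0.15]
    - [0,0,0.178]
    - [0,0,0.178]
  twist:
    - [0,0,0]
    - [0,0,0]
    - [0,0,0]
    - [0,0,0]
    - [0,0,0]

```text
time_s: 19.15
tcp_pos: [0.4712, 0.2187, 0.0164]
tcp_rot: [0.955, 0.296, -0.001, 0.0]
force: [0.3, 0.3, 1.3]
opening: 0.0642
grip_force: 0.0
```

Request:
jog_arm:
  offset:
    - [0,0,0]
    - [0,0,0]
    - [0,0,0]
    - [0,0,0]
    - [0,0,0]
  twist:
    - [0,0,0]
    - [0,0,0]
    - [0,0,0]
    - [0,0,0]
    - [0,0,0]
  gripper: 0
  newtons: 30

```text
time_s: 19.57
tcp_pos: [0.4732, 0.2197, 0.0188]
tcp_rot: [0.955, 0.296, 0.001, -0.0]
force: [-0.5, 0.1, 4.4]
opening: 0.0347
grip_force: 30.3
```

Request:
jog_arm:
  offset:
    - [0,0,-0.05]
    - [0,0,-0.17]
    - [0,0,-0.32]
    - [0,0,-0.48]
    - [0,0,-0.6]
  twist:
    - [0,0,0]
    - [0,0,0]
    - [0,0,0]
    - [0,0,0]
    - [0,0,0]

```text
time_s: 19.98
tcp_pos: [0.4728, 0.2194, 0.1708]
tcp_rot: [0.955, 0.296, 0.001, -0.0]
force: [1.4, -0.4, 0.1]
opening: 0.0347
grip_force: 30.2
```

```bash
python3 go.py .6252 -.1564 .172
```

```text
tcp [0.4728 0.2194 0.1708] yaw 0.6012 tilt [0.002  0.0008] q [ 0.43  0.29 -0.27  1.02 -0.    2.97] open 0.0347 shares [-0.348  1.585 -0.005]
```

Request:
jog_arm:
  offset:
    - [-0.05,0.07,0]
    - [-0.13,0.19,0]
    - [-0.22,0.32,0]
    - [-0.32,0.47,0]
    - [-0.43,0.627,0]
  twist:
    - [0,0,0.072]
    - [0,0,0.072]
    - [0,0,0.072]
    - [0,0,0.072]
    - [0,0,0.072]

```text
time_s: 20.4
tcp_pos: [0.4721, 0.0303, 0.168]
tcp_rot: [0.997, 0.073, 0.0, 0.0]
force: [0.8, -1.1, -0.1]
opening: 0.0351
grip_force: 30.2
```

Request:
jog_arm:
  offset:
    - [0,0.16,0]
    - [0,0.32,0]
    - [0,0.48,0]
    - [0,0.62,0]
    - [0,0.74,0]
  twist:
    - [0,0,0]
    - [0,0,0]
    - [0,0,0]
    - [0,0,0]
    - [0,0,0]

```text
time_s: 20.82
tcp_pos: [0.4998, -0.1535, 0.1679]
tcp_rot: [0.997, 0.074, 0.0, 0.0]
force: [0.1, 0.6, -0.7]
opening: 0.0348
grip_force: 30.2
```

Request:
jog_arm:
  offset:
    - [0.06,0,0]
    - [0.17,0.02,0]
    - [0.3,0.05,0]
    - [0.42,0.07,0]
    - [0.48,0.075,0]
  twist:
    - [0,0,0]
    - [0,0,0]
    - [0,0,0]
    - [0,0,0]
    - [0,0,0]

```text
time_s: 21.23
tcp_pos: [0.6248, -0.1522, 0.1675]
tcp_rot: [0.997, 0.074, 0.001, 0.0]
force: [0.3, -0.4, -0.6]
opening: 0.0349
grip_force: 30.3
```

Request:
jog_arm:
  offset:
    - [0,0,0]
    - [0,0,0]
    - [0,0,0]
  twist:
    - [0,0,0]
    - [0,0,0]
    - [0,0,0]

```text
time_s: 21.48
tcp_pos: [0.6199, -0.1515, 0.1674]
tcp_rot: [0.997, 0.074, -0.001, -0.0]
force: [-1.0, 0.2, -1.5]
opening: 0.0345
grip_force: 30.3
```

```bash
python3 go.py .6252 -.1564 .0188; python3 - <<'E'
from h import *
c=wrist();cv2.imwrite("pics/w5.png",c["image"][:,:,::-1])
print(proj(c,[[.557,-.167,.089],[.5705,-.2456,.115],[.5834,-.1115,.087]]).round(0))
E
```

```text
tcp [ 0.6199 -0.1515  0.1674] yaw 0.1488 tilt [-0.0022  0.0003] q [-0.24  0.49  0.04  1.13 -0.    2.75] open 0.0345 shares [0.019 0.023 0.594]
[[325. 285.]
 [437. 301.]
 [259. 244.]]
```

View pics/w5.png

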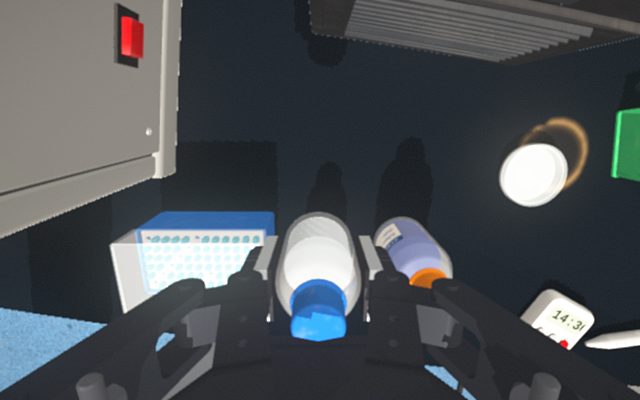

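The small bottle hangs upright between the pads (cap (319,312)), with the spot below it clear. The large bottle is at (410,250) and the box to the left.

Request:
jog_arm:
  offset:
    - [0.019,0.021,0.08]
    - [0.019,0.021,0.2]
    - [0.019,0.021,0.33]
    - [0.019,0.021,0.45]
    - [0.019,0.021,0.53]
  twist:
    - [0,0,0]
    - [0,0,0]
    - [0,0,0]
    - [0,0,0]
    - [0,0,0]

```text
time_s: 21.95
tcp_pos: [0.6236, -0.1557, 0.0329]
tcp_rot: [0.997, 0.074, -0.002, -0.001]
force: [0.1, -0.7, -0.9]
opening: 0.0347
grip_force: 30.3
```

Request:
jog_arm:
  offset:
    - [0,0,0.02]
    - [0,0,0.035]
    - [0,0,0.045]
    - [0,0,0.053]
    - [0,0,0.053]
  twist:
    - [0,0,0]
    - [0,0,0]
    - [0,0,0]
    - [0,0,0]
    - [0,0,0]

```text
time_s: 22.37
tcp_pos: [0.6278, -0.1564, 0.0235]
tcp_rot: [0.997, 0.074, 0.001, 0.0]
force: [0.5, -0.2, -1.4]
opening: 0.0347
grip_force: 30.3
```

Request:
jog_arm:
  offset:
    - [0,0,0]
    - [0,0,0]
  twist:
    - [0,0,0]
    - [0,0,0]

```text
time_s: 22.53
tcp_pos: [0.6276, -0.1563, 0.0232]
tcp_rot: [0.997, 0.074, 0.001, 0.0]
force: [0.8, -0.3, -0.4]
opening: 0.0349
grip_force: 30.3
```

```bash
python3 go.py .6252 -.1564 .0183
```

```text
tcp [ 0.6276 -0.1563  0.0232] yaw 0.1489 tilt [ 0.0019 -0.0005] q [-0.24  0.61 -0.15  0.82  0.    2.75] open 0.0349 shares [-0.01  -0.001  0.02 ]
```

Request:
jog_arm:
  offset:
    - [-0.01,0,0.006]
    - [-0.01,0,0.012]
    - [-0.01,0,0.016]
    - [-0.01,0,0.018]
    - [-0.01,0,0.02]
  twist:
    - [0,0,0]
    - [0,0,0]
    - [0,0,0]
    - [0,0,0]
    - [0,0,0]

```text
time_s: 22.95
tcp_pos: [0.6242, -0.1565, 0.0187]
tcp_rot: [0.997, 0.074, 0.0, 0.0]
force: [-4.3, 0.7, 12.9]
opening: 0.0348
grip_force: 31.5
```

Request:
jog_arm:
  offset:
    - [0,0,0]
    - [0,0,0]
  twist:
    - [0,0,0]
    - [0,0,0]

```text
time_s: 23.12
tcp_pos: [0.6242, -0.1565, 0.0188]
tcp_rot: [0.997, 0.074, 0.0, 0.0]
force: [-3.4, 0.3, 10.1]
opening: 0.0348
grip_force: 31.3
```

Request:
jog_arm:
  offset:
    - [0.004,0,-0.003]
    - [0.004,0,-0.003]
  twist:
    - [0,0,0]
    - [0,0,0]

```text
time_s: 23.28
tcp_pos: [0.6249, -0.1565, 0.0188]
tcp_rot: [0.997, 0.074, -0.0, 0.0]
force: [-3.6, 0.2, 7.3]
opening: 0.0348
grip_force: 31.1
```

Request:
jog_arm:
  offset:
    - [0,0,0]
    - [0,0,0]
    - [0,0,0]
    - [0,0,0]
  twist:
    - [0,0,0]
    - [0,0,0]
    - [0,0,0]
    - [0,0,0]
  gripper: 0.8

```text
time_s: 23.62
tcp_pos: [0.6253, -0.1563, 0.0174]
tcp_rot: [0.997, 0.074, -0.0, -0.0]
force: [0.2, 0.0, -1.3]
opening: 0.0683
grip_force: 0.0
```

Request:
jog_arm:
  offset:
    - [0,0,-0.04]
    - [0,0,-0.15]
    - [0,0,-0.3]
    - [0,0,-0.46]
    - [0,0,-0.6]
  twist:
    - [0,0,0]
    - [0,0,0]
    - [0,0,0]
    - [0,0,0]
    - [0,0,0]

```text
time_s: 24.03
tcp_pos: [0.6254, -0.1563, 0.1706]
tcp_rot: [0.997, 0.074, 0.001, 0.0]
force: [1.7, 0.1, -0.4]
opening: 0.0684
grip_force: 0.0
```

Request:
jog_arm:
  offset:
    - [0,0,-0.1]
    - [0,0,-0.2]
    - [0,0,-0.24]
    - [0,0,-0.24]
  twist:
    - [0,0,0]
    - [0,0,0]
    - [0,0,0]
    - [0,0,0]
  gripper: 1

```text
time_s: 24.37
tcp_pos: [0.6271, -0.1568, 0.2314]
tcp_rot: [0.997, 0.074, 0.003, 0.001]
force: [0.3, -0.4, 0.5]
opening: 0.0852
grip_force: 0.0
```

```bash
python3 go.py .4997 -.4435 .2; python3 - <<'E'
from h import *
c=wrist();cv2.imwrite("pics/w6.png",c["image"][:,:,::-1]); np.save("w6.npy",c,allow_pickle=True)
h=cv2.cvtColor(c["image"],cv2.COLOR_RGB2HSV);H,s,v=cv2.split(h)
m=(H>95)&(H<125)&(s>130)&(v>60)
for b in blobs(m,60):
    x,y,w,hh,a=b[1]; ut=(x+w/2, y+hh-w*.48); print(b,onz(c,ut,.075).round(4))
print(proj(c,[[.6252,-.1564,.075]]))
E
```

```text
tcp [ 0.6271 -0.1568  0.2314] yaw 0.1488 tilt [ 0.0063 -0.0015] q [-0.24  0.47  0.18  1.28  0.    2.75] open 0.0852 shares [-0.675  1.058  0.124]
(array([316.6, 185.6]), [308, 176, 18, 21, 295]) [ 0.6237 -0.1576  0.075 ]
(array([232.1, 212.9]), [165, 202, 112, 63, 1592]) [ 0.5862 -0.0659  0.075 ]
(array([634.8, 289.2]), [629, 273, 11, 35, 293]) [ 0.5454 -0.5352  0.075 ]
[[315.97337921 186.72046718]]
```

View pics/w6.png

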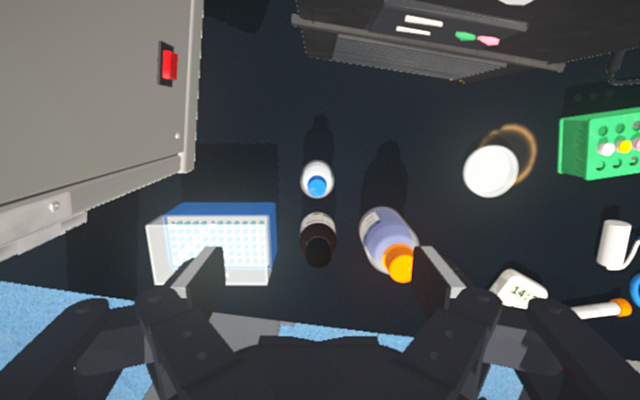

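The small bottle (cap (317,186)) stands behind the amber one (319,245), with the large bottle (395,250) to the right. Next is the timer, at about (515,288).

Request:
jog_arm:
  offset:
    - [-0.337,0.53,0.06]
    - [-0.337,0.53,0.06]
    - [-0.337,0.53,0.06]
    - [-0.337,0.53,0.06]
    - [-0.337,0.53,0.06]
  twist:
    - [0,0,-0.0845]
    - [0,0,-0.0845]
    - [0,0,-0.0845]
    - [0,0,-0.0845]
    - [0,0,-0.0845]

```text
time_s: 24.83
tcp_pos: [0.557, -0.3049, 0.209]
tcp_rot: [0.943, 0.333, -0.003, -0.001]
force: [0.5, -0.2, 0.5]
opening: 0.0852
grip_force: 0.0
```

Request:
jog_arm:
  offset:
    - [-0.559,0.286,0.06]
    - [-0.559,0.286,0.06]
    - [-0.559,0.286,0.06]
    - [-0.559,0.286,0.06]
    - [-0.559,0.286,0.06]
  twist:
    - [0,0,-0.0845]
    - [0,0,-0.0845]
    - [0,0,-0.0845]
    - [0,0,-0.0845]
    - [0,0,-0.0845]

```text
time_s: 25.25
tcp_pos: [0.4932, -0.4483, 0.1935]
tcp_rot: [0.823, 0.568, -0.002, -0.002]
force: [0.3, -0.1, -1.1]
opening: 0.0855
grip_force: 0.0
```

Request:
jog_arm:
  offset:
    - [0,0,0]
    - [0,0,0]
    - [0,0,0]
  twist:
    - [0,0,0]
    - [0,0,0]
    - [0,0,0]

```text
time_s: 25.5
tcp_pos: [0.4978, -0.442, 0.1964]
tcp_rot: [0.822, 0.569, -0.0, -0.001]
force: [-0.6, 0.1, 0.5]
opening: 0.0855
grip_force: 0.0
```

```bash
python3 - <<'E'
from h import *
c=wrist();im=c["image"];g=cv2.cvtColor(im,cv2.COLOR_RGB2GRAY)
cv2.imwrite("pics/w7.png",im[:,:,::-1])
m=(g>105).astype(np.uint8);m[:110]=0;m[235:]=0;m[:,:260]=0;m[:,380:]=0
m=cv2.morphologyEx(m,cv2.MORPH_CLOSE,np.ones((11,11)));m=cv2.morphologyEx(m,cv2.MORPH_OPEN,np.ones((21,21)))
k=max(cv2.findContours(m,0,1)[0],key=cv2.contourArea);print(cv2.minAreaRect(k))
W=np.array([onz(c,tuple(map(float,u)),.012)[:2] for u in k[:,0]],np.float32)
r=cv2.minAreaRect(W);print("timer",r, np.radians(r[2]))
E
python3 go.py .4997 -.4435 0.0
```

```text
((319.9999694824219, 178.99998474121094), (61.99999237060547, 57.99999237060547), 90.0)
timer ((0.49944114685058594, -0.44530102610588074), (0.06736598163843155, 0.06293337792158127), 69.39591979980469) 1.211187287956516
tcp [ 0.4982 -0.4419  0.1969] yaw 1.2114 tilt [-0.0011  0.0014] q [-0.73  0.52  0.18  1.23  0.    1.2 ] open 0.0857 shares [-0.004  0.009  0.788]
```

View pics/w7.png

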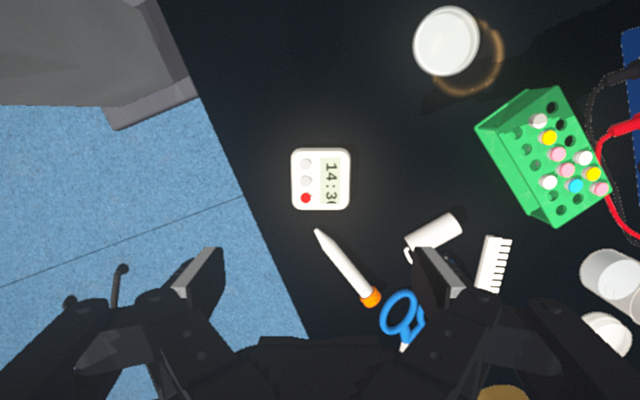

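The wrist view shows the timer aligned with the tool axes at (320,179), and the capped tube (345,265) is clear of the finger paths.

Request:
jog_arm:
  offset:
    - [-0.008,0.009,0.12]
    - [-0.008,0.009,0.28]
    - [-0.008,0.009,0.44]
    - [-0.008,0.009,0.58]
    - [-0.008,0.009,0.66]
  twist:
    - [0,0,0]
    - [0,0,0]
    - [0,0,0]
    - [0,0,0]
    - [0,0,0]

```text
time_s: 25.97
tcp_pos: [0.4979, -0.4425, 0.0284]
tcp_rot: [0.822, 0.57, -0.001, -0.003]
force: [-1.6, 0.4, -1.1]
opening: 0.0856
grip_force: 0.0
```

Request:
jog_arm:
  offset:
    - [0,0,0.04]
    - [0,0,0.08]
    - [0,0,0.11]
    - [0,0,0.125]
    - [0,0,0.125]
  twist:
    - [0,0,0]
    - [0,0,0]
    - [0,0,0]
    - [0,0,0]
    - [0,0,0]

```text
time_s: 26.38
tcp_pos: [0.4999, -0.4461, 0.002]
tcp_rot: [0.822, 0.569, 0.0, 0.0]
force: [-0.6, -0.0, -0.2]
opening: 0.0852
grip_force: 0.0
```

```bash
python3 go.py .4995 -.4445 0.0
```

```text
tcp [ 0.4999 -0.4461  0.002 ] yaw 1.211 tilt [ 0.0007 -0.0007] q [-0.73  0.66 -0.1   0.81  0.    1.2 ] open 0.0852 shares [ 0.006 -0.004  0.008]
```

Request:
jog_arm:
  offset:
    - [0.005,0,0.006]
    - [0.005,0,0.01]
    - [0.005,0,0.01]
  twist:
    - [0,0,0]
    - [0,0,0]
    - [0,0,0]

```text
time_s: 26.63
tcp_pos: [0.5002, -0.4452, -0.0001]
tcp_rot: [0.822, 0.569, 0.0, 0.001]
force: [-0.6, -1.2, -0.3]
opening: 0.0852
grip_force: 0.0
```

Request:
jog_arm:
  offset:
    - [0,0,0]
    - [0,0,0]
    - [0,0,0]
    - [0,0,0]
    - [0,0,0]
  twist:
    - [0,0,0]
    - [0,0,0]
    - [0,0,0]
    - [0,0,0]
    - [0,0,0]
  gripper: 0
  newtons: 30

```text
time_s: 27.05
tcp_pos: [0.5001, -0.4452, -0.0002]
tcp_rot: [0.822, 0.569, 0.0, 0.001]
force: [-0.6, 0.0, 5.1]
opening: 0.0598
grip_force: 33.0
```

```bash
python3 go.py .5415 -.0588 0.2
```

```text
tcp [ 5.001e-01 -4.452e-01 -2.000e-04] yaw 1.2106 tilt [ 0.0009 -0.0008] q [-0.73  0.66 -0.1   0.8  -0.    1.2 ] open 0.0598 shares [ 1.504 -0.389 -0.802]
```

Request:
jog_arm:
  offset:
    - [0,0,-0.06]
    - [0,0,-0.2]
    - [0,0,-0.36]
    - [0,0,-0.52]
    - [0,0,-0.68]
  twist:
    - [0,0,0]
    - [0,0,0]
    - [0,0,0]
    - [0,0,0]
    - [0,0,0]

```text
time_s: 27.47
tcp_pos: [0.4992, -0.4443, 0.17]
tcp_rot: [0.822, 0.569, -0.0, -0.001]
force: [0.8, -0.8, -0.4]
opening: 0.0601
grip_force: 32.9
```

Request:
jog_arm:
  offset:
    - [0.1,-0.03,-0.05]
    - [0.24,-0.06,-0.08]
    - [0.4,-0.1,-0.1]
    - [0.57,-0.15,-0.1]
    - [0.74,-0.19,-0.1]
  twist:
    - [0,0,-0.0164]
    - [0,0,-0.0328]
    - [0,0,-0.0492]
    - [0,0,-0.0656]
    - [0,0,-0.0819]

```text
time_s: 27.88
tcp_pos: [0.5195, -0.2581, 0.1942]
tcp_rot: [0.649, 0.761, 0.0, 0.0]
force: [1.0, -0.2, -0.2]
opening: 0.0603
grip_force: 32.9
```

Request:
jog_arm:
  offset:
    - [0.16,0.04,0]
    - [0.32,0.09,0]
    - [0.48,0.13,0]
    - [0.63,0.17,0]
    - [0.75,0.2,0]
  twist:
    - [0,0,0]
    - [0,0,0]
    - [0,0,0]
    - [0,0,0]
    - [0,0,0]

```text
time_s: 28.3
tcp_pos: [0.54, -0.0637, 0.1937]
tcp_rot: [0.65, 0.76, 0.0, -0.0]
force: [0.6, -0.4, -0.1]
opening: 0.0602
grip_force: 32.9
```

Request:
jog_arm:
  offset:
    - [0,0,0]
    - [0,0,0]
    - [0,0,0]
  twist:
    - [0,0,0]
    - [0,0,0]
    - [0,0,0]

```text
time_s: 28.55
tcp_pos: [0.5403, -0.0668, 0.1938]
tcp_rot: [0.65, 0.76, -0.0, -0.0]
force: [0.2, 0.5, -0.6]
opening: 0.0604
grip_force: 32.9
```

```bash
python3 go.py .5415 -.0588 0.087; python3 - <<'E'
from h import *
c=wrist();cv2.imwrite("pics/w8.png",c["image"][:,:,::-1])
s=manip.state();o=s["tcp_pos"]
E
```

```text
tcp [ 0.5403 -0.0668  0.1938] yaw 1.7257 tilt [-0.0006 -0.0006] q [-0.12  0.31 -0.16  1.1  -0.    1.29] open 0.0604 shares [0.031 0.01  0.427]
```

View pics/w8.png

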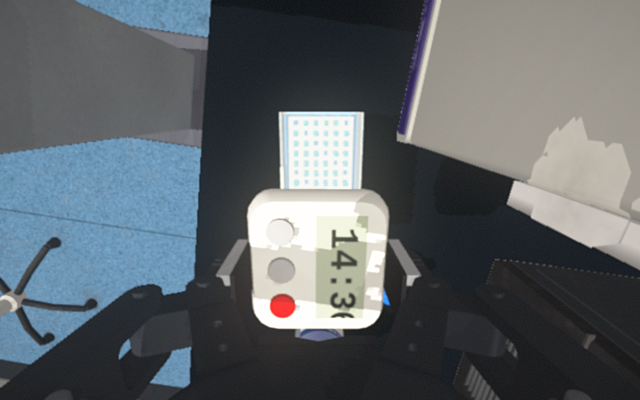

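The timer is held level and face up above the lid, aligned with its edges (lid left end at (322,112)).

Request:
jog_arm:
  offset:
    - [0.031,0.01,0.08]
    - [0.031,0.01,0.19]
    - [0.031,0.01,0.29]
    - [0.031,0.01,0.36]
    - [0.031,0.01,0.39]
  twist:
    - [0,0,0]
    - [0,0,0]
    - [0,0,0]
    - [0,0,0]
    - [0,0,0]

```text
time_s: 29.02
tcp_pos: [0.5395, -0.06, 0.0937]
tcp_rot: [0.651, 0.759, -0.001, -0.002]
force: [-0.8, -0.2, -0.8]
opening: 0.0603
grip_force: 32.9
```

Request:
jog_arm:
  offset:
    - [0,0,0.008]
    - [0,0,0.016]
    - [0,0,0.022]
    - [0,0,0.026]
    - [0,0,0.026]
  twist:
    - [0,0,0]
    - [0,0,0]
    - [0,0,0]
    - [0,0,0]
    - [0,0,0]

```text
time_s: 29.43
tcp_pos: [0.5425, -0.0587, 0.0909]
tcp_rot: [0.651, 0.759, 0.001, 0.001]
force: [0.5, -0.5, -1.0]
opening: 0.0604
grip_force: 32.9
```

```bash
python3 go.py .5415 -.0588 0.0868
```

```text
tcp [ 0.5425 -0.0587  0.0909] yaw 1.7251 tilt [ 0.0018 -0.0002] q [-0.11  0.39 -0.33  0.84  0.    1.31] open 0.0604 shares [ 0.    -0.004  0.016]
```

Request:
jog_arm:
  offset:
    - [0,-0.003,0.006]
    - [0,-0.003,0.011]
    - [0,-0.003,0.014]
    - [0,-0.003,0.016]
    - [0,-0.003,0.016]
  twist:
    - [0,0,0]
    - [0,0,0]
    - [0,0,0]
    - [0,0,0]
    - [0,0,0]

```text
time_s: 29.85
tcp_pos: [0.5411, -0.0586, 0.0868]
tcp_rot: [0.65, 0.76, 0.0, 0.0]
force: [-2.4, 1.7, 4.8]
opening: 0.0607
grip_force: 33.4
```

Contact on the lid. I release, retreat, and check.

Request:
jog_arm:
  offset:
    - [0,0,0]
    - [0,0,0]
    - [0,0,0]
    - [0,0,0]
    - [0,0,0]
  twist:
    - [0,0,0]
    - [0,0,0]
    - [0,0,0]
    - [0,0,0]
    - [0,0,0]
  gripper: 1

```text
time_s: 30.27
tcp_pos: [0.541, -0.0586, 0.0859]
tcp_rot: [0.65, 0.76, -0.0, -0.0]
force: [0.1, -0.2, 0.6]
opening: 0.0855
grip_force: 0.0
```

Request:
jog_arm:
  offset:
    - [0,0,-0.04]
    - [0,0,-0.15]
    - [0,0,-0.3]
    - [0,0,-0.46]
    - [0,0,-0.6]
  twist:
    - [0,0,0]
    - [0,0,0]
    - [0,0,0]
    - [0,0,0]
    - [0,0,0]

```text
time_s: 30.68
tcp_pos: [0.5409, -0.0586, 0.239]
tcp_rot: [0.65, 0.76, 0.0, 0.0]
force: [0.9, 0.1, -0.3]
opening: 0.0855
grip_force: 0.0
```

Request:
jog_arm:
  offset:
    - [-0.15,-0.1,-0.1]
    - [-0.3,-0.2,-0.2]
    - [-0.4,-0.3,-0.2]
    - [-0.5,-0.4,-0.2]
    - [-0.5,-0.4,-0.2]
  twist:
    - [0,0,0]
    - [0,0,0]
    - [0,0,0]
    - [0,0,0]
    - [0,0,0]

```text
time_s: 31.1
tcp_pos: [0.4585, -0.2019, 0.2882]
tcp_rot: [0.653, 0.758, -0.001, 0.001]
force: [0.6, 0.4, -1.2]
opening: 0.0857
grip_force: 0.0
```

Request:
jog_arm:
  offset:
    - [0,0,0]
    - [0,0,0]
    - [0,0,0]
  twist:
    - [0,0,0]
    - [0,0,0]
    - [0,0,0]

```text
time_s: 31.35
tcp_pos: [0.4619, -0.1967, 0.2861]
tcp_rot: [0.65, 0.76, 0.0, -0.0]
force: [0.7, 0.1, 0.3]
opening: 0.0853
grip_force: 0.0
```

```bash
python3 - <<'E'
from h import *
c=wrist();im=c["image"];cv2.imwrite("pics/w9.png",im[:,:,::-1])
print(manip.state()["tcp_pos"])
n=["timer","amber","large","small"];print(proj(c,[[.5415,-.0588,.107],[.557,-.167,.089],[.5705,-.2456,.115],[.625,-.157,.075]]).round(1))
h=cv2.cvtColor(im,cv2.COLOR_RGB2HSV);H,s,v=cv2.split(h)
for nm,m,z in(("orange",(H>5)&(H<28)&(s>130)&(v>120),.115),("blue",(H>95)&(H<125)&(s>130)&(v>60),.075)):
  for b in blobs(m,60):
    x,y,w,hh,a=b[1]; print(nm,b,onz(c,(x+w/2,y+hh-w*.48),z).round(4))
E
```

```text
[ 0.46201388 -0.19646179  0.28585755]
[[422.3  50.6]
 [407.6 161.7]
 [409.7 238.8]
 [463.9 160.6]]
orange (array([406.2, 235.2]), [391, 219, 32, 34, 778]) [ 0.5673 -0.2447  0.115 ]
blue (array([373.8,  61.8]), [369, 5, 11, 109, 615]) [ 0.5125 -0.1174  0.075 ]
blue (array([461.3, 159.9]), [451, 151, 21, 19, 307]) [ 0.6221 -0.1567  0.075 ]
blue (array([510.8, 372.7]), [505, 368, 14, 10, 85]) [ 0.7785 -0.4354  0.075 ]
blue (array([511.7, 394.4]), [495, 379, 34, 21, 286]) [ 0.7862 -0.4569  0.075 ]
```

View pics/w9.png

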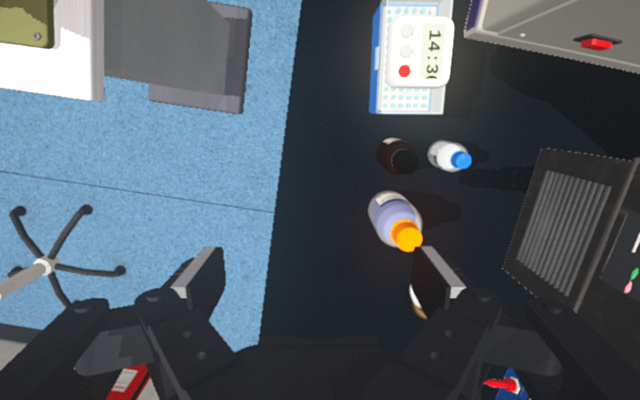

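The final view matches the plan. The timer is centred face up on the lid at (420,50). The amber (402,158) and large (407,237) bottles are in line with the box, and the small one (460,159) is behind the amber one, all upright and the robot clear.

```bash
python3 -c "
from cell import manip
print(manip.sign_off())"
```

```text
the job is handed in; nothing more can be done
None
```

The bench is set out as asked and handed in at about 31 s: amber and large bottles in line off the box's right end, small bottle behind the amber, timer face up mid-lid. In the last view all three stand upright within about 3 mm of target, and I touched none of the things to be left alone; no verdict came back.

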